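Square up a tray rail and hold it

ROBOT

A 6-joint arm with a two-finger parallel gripper is mounted at the origin on the work surface. World frame = base frame: x ahead of the robot, y to its left, z up, the work surface at z = 0. Lengths are in m, angles in rad, forces in N, time in s.
With the tool pointing down it reaches from about 0.225 to 0.875 m from the base axis. Payload 3.4 kg.
Tool frame: the origin (TCP) lies between the finger pads; the fingertips stand 11 mm ahead of it and the grasp point (between the pads) lies 8 mm behind it (tips_ahead is the distance from the TCP to the fingertips, in m); z points along the fingers, x is the direction in which the jaws open and shut, and the axes are right-handed (so a half turn about z gives the same grasp; the last joint's range is limited). The gripper opens to 85 mm and grips with 20 to 120 N. Pads are 22 mm wide; open, the fingers measure 114 mm over their backs; the gripper's body (76 mm by 85 mm) begins 54 mm behind the grasp point. The pads swing forward as they close: fully open they stand 13 mm farther back than shut.
Start: joints at [1.06, 0.276, 1.505, -0, 1.361, -0.121], TCP at [0.219, 0.532, 0.242] pointing down, gripper open.
Joint ranges: [-2.89, 2.89], [-0.75, 2.08], [0.22, 2.7], [-1.18, 4.32], [0.11, 2.71], [-2.7, 2.7]. Speed limits (rad/s): [2.57, 2.57, 3.14, 3.14, 3.14, 3.14].

INTERFACE

Orientations are given as a unit quaternion [w, x, y, z].
In Python, from rig import get_state, get_image, sign_off, masks_of, tips_ahead gives the robot as it stands.
- The arm moves only by the tool play_rows, never from a script. Its argument "series" is a list of rows, each an object of numbers: "fingers": the closure, from -1 (fully open) to 1 (shut); "dx", "dy", "dz": the shift along the world's x, y, z in mm; "turn": the turn about the world's z in rad. A call has 1 to 20 rows; each row shifts and turns the pose as measured when the row begins; what a row does not reach is not made up. A row lasts 1/12 s, in which the tool goes at most 41.7 mm and 7.16 degrees, less where a joint would pass 70% of its speed; a pose out of reach is approached as far as the arm can. A call with a gripper value outside its range is refused whole. The fingers move at their own pace and stop on an object; "squeeze" is the grip in N (left out, the last holds). Time passes only in rows, so rows that do not move let the fingers close. It gives the time, the measured TCP pose, the force and the opening at its end, in the units of the state.
- get_state(): the state, without advancing time (a new reading comes with each control period).
- get_image(name): name is "scene" or "side" or "wrist"; returns a dict with "pixels" (400x640x3 uint8, red, green, blue), "vfov" (degrees; the focal length in pixels is half the picture's height over the tangent of half this angle, whatever the lens; pixels are square), "cx", "cy" (the principal point, pixels), "rvec" (rotation vector, rad) and "tvec" (3), from world to camera coordinates, as OpenCV has them; the wrist camera has in their place "hand_eye" (4x4, takes a point from camera to tool coordinates, whose origin is the TCP and whose axes are the tool frame's). Camera axes: x right, y down, z forward; pixel columns grow to the right and rows downward; lengths in m; the calibration is good to about 2 mm. The wrist camera is an equidistant fisheye: a pixel r from the principal point sees the ray r / f radians off the axis. A picture is of the moment at which its call begins: read the wrist's pose just before it. There is no depth.
- sign_off(): hands the job in, once; it reports no verdict.
Trained networks look in a picture, given as the dict that the camera call returned (one of the last four; its "shot" number tells which), for a name from the list of things; names that differ only in an ending like _2 or _b are one class to them, and where a whole thing is asked for, a point or a joint stands for the part that bears it (a point fixed in the world has none). Each returns a list of dicts, best first, with "p" (0 to 1); they miss things now and then, are a little off and sometimes report something else, mostly with a low value. They report only what shows in the picture. A call takes as long as a camera call. They do not tell look-alikes from the thing itself.
- masks_of(picture, label): "region" (400x640 bool, what is visible of it) and "xy" ([column, row] in pixels, amid what is visible of it).
The state is a dict: "clock": time; "qpos": joint angles; "qd": joint speeds; "effort": joint torques, N m; "position": TCP position; "ee_rot": TCP orientation; "contact_force": force on the tool from outside, world axes, zero at the start; "moment": the same for the moment, N m; "width": finger opening in m.
Only numpy, scipy, OpenCV 4.12 (cv2) and the standard library are available. Lean on these libraries where they do the work, as an engineer would, in place of code of your own. Each camera call takes 0.05 s, during which the arm holds its last target. There are 200 camera calls.

TASK

I am putting together a wooden tray on the kitchen counter; its left rail hangs on one screw at the corner and is swung inwards, out of square. Take the blue L-shaped square by its red grip, lay it flat on the tray's base and press its heel into the corner so that both outer edges bear flush along the two rails and the left rail is swung out square to the back rail. Finish while still holding the square there, pressed against both rails, so that I can drive the second screw: do not let go of it, and leave the other things on the counter alone.

Things in the scene. Friction and masses are not known exactly. Their poses are not given: they have to be found in the camera images.
- square: (lengths in mm) loose blue metal L-shaped square, 0.4 kg: two legs 28 wide, 14 thick, and a diagonal brace carrying an upright red grip. Starts flat on the counter right of the tray. Origin: underside, below the grip's middle. Outer faces: planes x=+60 (y from +52 to -90) and y=+60 (x from +52 to -90), heel notched 8 x 8. z up. Home: its x, y are parallel to the tray's
- square_grip (a point): middle of the red grip block, 42 above the square's underside, on the z axis of square. The block is 24 thick along the square's diagonal (1,1), which points to the heel (close the fingers along it), 60 long along (1,-1), and reaches from 13 to 61 above the underside
- square_heel (a point): heel of the square at its underside, where its two outer faces would meet: x=+60, y=+60, z=0 in the frame of square
- back_leg_end (a point): end of the leg that goes along the back rail, at the foot of its outer face: x=+60, y=-90, z=0 of square
- left_leg_end (a point): end of the leg that goes along the left rail, at the foot of its outer face: x=-90, y=+60, z=0 of square
- tray: plywood tray base, 300 x 300, 10 thick, fixed. Origin: on the counter, below the inner corner where the rails' faces meet when square. x points away from the robot through the back rail, y to the left through the left rail. The base spans -282 to +18 in x and y, its top at z=10. Inside is x<0, y<0. No rails on the near and right edges yet
- back_rail: fixed far rail of brown wood: inner face is the plane x=0 of the tray, 18 thick, from y=-282 to +18, its top 45 above the counter. Origin and axes as tray
- left_rail: loose left rail, brown wood, 18 thick, top 45 above the counter. Origin on its one brass screw, at x=-12, y=+9 of the tray, 10 above the counter. Inner face: its y=-9, x from +12 to -244. Axes parallel to the tray's when square; starts 0.06 to 0.14 rad inwards (positive yaw). Stiff pivot (0.6 N m, about 4 N at the leg's end), stays where pushed, no stop: can go 0.12 rad too far
- bowl: a black salad bowl with vegetables, 225 across, 65 tall, at the robot's left; origin under its centre
- mug: a blue mug, 80 across, 90 tall; origin under its centre
- oil: a green oil bottle, 64 across, 210 tall; origin under its centre
- tape: a yellow tape measure, 70 x 38 x 60 tall; origin under its centre
- driver: a screwdriver lying on the counter beyond the tray
Mind the look-alikes: they are no part of the job. Leave any orange look-alike of the square alone.

How it is judged:
At the end, for the whole second after the job is handed in: Held by the fingers at rest, square flat on the base (4 mm, 0.04 rad); heel within 3 mm of the back rail and 4 mm of the left rail's square position, each leg's end within 3 mm of its rail; over 1 N on each rail; left rail within 0.03 rad of square (x of each of square_heel, back_leg_end in the frame of tray above -0.003 m and y of square_heel in the frame of tray above -0.004 m and z of square_heel in the frame of tray below 0.014 m and angle between square's own z axis and vertical below 0.04 rad and angle between the x axis of left_rail and the x axis of tray, either way round below 0.03 rad and y of left_leg_end in the frame of left_rail above -0.012 m and contact force between square and back_rail above 1 N and contact force between square and left_rail above 1 N and contact force between the fingers and square above 2 N and linear speed of square below 0.01 m/s); the arm keeps its last pose, push and grip.
It fails at once if another thing on the counter is pushed more than 30 mm or tipped over (distance of any of bowl, mug, oil, tape, driver from where it was at the start of the episode above 0.03 m or angle between any of bowl, mug, oil, tape's own z axis and vertical above 0.5 rad).
It also fails if it takes over 53 s, if anything falls off the work surface, if the arm or the gripper's body presses on something with over 40 N, if the wrist force passes 120 N, or if a joint passes its speed limit or range.

## Working session

There is one attempt and no reset: what is moved stays moved. The work goes in short steps, Python scripts to look and compute and a tool call to move; the robot and the scene stay as the last step left them, time stands still between calls to the robot, and variables do not carry over. Pictures are saved under pics/ and viewed, about 8 in all and at most 12, crops included, and the job is handed in when it is done.

Besides the shell and the picture viewer there is one more tool, called after "Call:" by a JSON object that holds its "op" and its "data". play_rows: Moves the arm, as the interface text tells. Its arguments: {"type":"object","properties":{"series":{"type":"array"},"squeeze":{"type":"number"}},"required":["series"]}

```bash
mkdir -p pics; ls; cat > h.py <<'E'
import numpy as np,cv2
from rig import *
def f_of(im): return im["pixels"].shape[0]/2/np.tan(np.radians(im["vfov"])/2)
def back(im,px,z):
    "pixel -> world at height z (fixed cams)"
    R=cv2.Rodrigues(np.array(im["rvec"],float))[0];t=np.array(im["tvec"],float).ravel();f=f_of(im)
    d=R.T@np.array([(px[0]-im["cx"])/f,(px[1]-im["cy"])/f,1]);c=-R.T@t
    return c+d*(z-c[2])/d[2]
def proj(im,P):
    f=f_of(im);K=np.array([[f,0,im["cx"]],[0,f,im["cy"]],[0,0,1]])
    return cv2.projectPoints(np.array(P,float).reshape(-1,3),np.array(im["rvec"],float),np.array(im["tvec"],float),K,None)[0].reshape(-1,2)
def save(im,n): cv2.imwrite(f"pics/{n}.png",im["pixels"][:,:,::-1])
E
python3 - <<'E'
from h import *
a=get_image("scene");b=get_image("side")
print(get_state())
cv2.imwrite("pics/a.png",np.vstack([a["pixels"],b["pixels"]])[:,:,::-1][:,:,:])
p=np.vstack([a["pixels"],b["pixels"]]);cv2.imwrite("pics/a.png",p[:,:,::-1])
for im in(a,b):
  for n in("square","square_grip","tray","back_rail","left_rail"):
    print(n,[(round(float(m["p"]),2),np.round(m["xy"]),m["region"].sum()) for m in masks_of(im,n)])
  save(im,"a_scene" if im is a else "a_side")
E
```

```text
pics
{'clock': 0.1, 'qpos': array([ 1.06000206e+00,  2.76531310e-01,  1.50600748e+00, -1.83455302e-05,
        1.36067311e+00, -1.21015340e-01]), 'qd': array([-0.00133799, -0.00262266, -0.0035238 ,  0.00014251,  0.00028586,
       -0.00052964]), 'effort': array([ 1.31816385e-03, -4.17697942e+01, -2.46403956e+01,  2.23049988e-04,
        5.78294392e-03, -8.12936662e-06]), 'position': array([0.2182911 , 0.53147292, 0.24152606]), 'ee_rot': array([ 3.74300334e-04,  8.30656210e-01,  5.56785062e-01, -7.17961767e-04]), 'contact_force': array([ 0.30358102,  0.39284513, -1.33500639]), 'moment': array([-0.01728602, -0.01919644, -0.02241303]), 'width': 0.08595649242549791}
square [(0.76, array([237., 298.]), np.int64(1541)), (0.6, array([127., 296.]), np.int64(1663))]
square_grip [(0.75, array([238., 299.]), np.int64(1637)), (0.6, array([126., 300.]), np.int64(1588))]
tray [(0.72, array([388., 132.]), np.int64(926))]
back_rail [(0.55, array([351., 205.]), np.int64(718))]
left_rail [(0.66, array([335., 164.]), np.int64(767)), (0.21, array([317., 196.]), np.int64(7424))]
square [(0.97, array([367., 315.]), np.int64(1454)), (0.65, array([289., 374.]), np.int64(1843))]
square_grip [(0.76, array([362., 317.]), np.int64(1425)), (0.71, array([292., 377.]), np.int64(1910)), (0.68, array([366., 201.]), np.int64(551))]
tray [(0.75, array([328., 216.]), np.int64(6385)), (0.29, array([365., 316.]), np.int64(1468))]
back_rail [(0.57, array([364., 200.]), np.int64(498))]
left_rail [(0.59, array([312., 184.]), np.int64(714))]
```

View pics/a_scene.png

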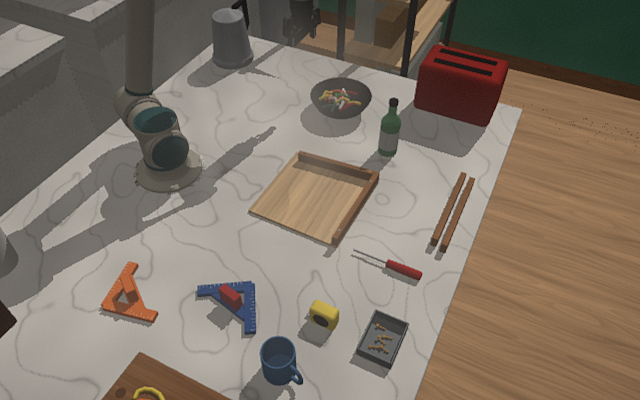

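View pics/a_side.png

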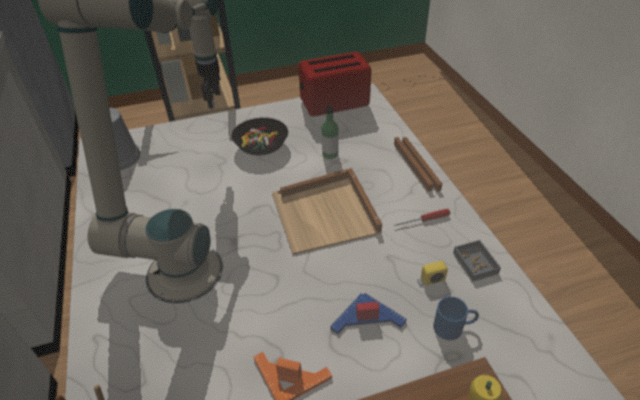

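The scene view shows the blue square at about (237,298) with its red grip at (230,296), and its heel at the upper right, near (252,283). The orange look-alike is at (127,296). The tray's back-left corner is near (378,172), with the open base between (250,210) and (330,242). I'll fit the poses by matching silhouettes in both views.

```bash
cat > fit.py <<'E'
from h import *
from scipy.optimize import differential_evolution
def box(x0,x1,y0,y1,z0,z1): return np.array([[x,y,z] for x in(x0,x1) for y in(y0,y1) for z in(z0,z1)])/1e3
def tf(P,x,y,yaw,z=0):
    c,s=np.cos(yaw),np.sin(yaw);return P@np.array([[c,-s,0],[s,c,0],[0,0,1]]).T+[x,y,z]
def square(x,y,yaw,z=0):
    q=.7071;R=np.array([[q,-q,0],[q,q,0],[0,0,1]])
    L1=box(32,60,-90,52,0,14);L2=box(-90,52,32,60,0,14);G=box(-12,12,-30,30,13,61)@R.T
    return [tf(p,x,y,yaw,z) for p in (L1,L2,G)]
def tray(x,y,yaw,a):
    B=box(-282,18,-282,18,0,10);K=box(0,18,-282,18,10,45)
    L=tf(box(-244,12,-9,9,0,35),-.012,.009,a,.01)
    return [tf(p,x,y,yaw) for p in (B,K,L)]
S=4
def fill(im,parts,hull,off):
    m=np.zeros((400,640),np.uint8)
    pts=[proj(im,p) for p in parts]
    if hull: pts=[np.vstack(pts)]
    for p in pts:
        h=cv2.convexHull(np.float32(p));cv2.fillConvexPoly(m,np.int32(np.round(h*16)),1,shift=4)
    return m>0
def fit(ims,masks,model,bounds,hull,seed=0):
    def cost(v):
        c=0
        for im,M in zip(ims,masks):
            m=fill(im,model(*v),hull,None);c+=1-(m&M).sum()/max((m|M).sum(),1)
        return c
    r=differential_evolution(cost,bounds,seed=seed,popsize=20,maxiter=80,tol=1e-6);return r.x,r.fun
def hullmask(m):
    o=np.zeros(m.shape,np.uint8);p=np.argwhere(m)[:,::-1].astype(np.int32);cv2.fillConvexPoly(o,cv2.convexHull(p),1);return o>0
def big(m):
    n,l,s,_=cv2.connectedComponentsWithStats(m.astype(np.uint8));return l==1+np.argmax(s[1:,4])
E
cat > run1.py <<'E'
from fit import *
ims=[get_image("scene"),get_image("side")]
Q=[(185,265,265,345),(320,285,415,342)];T=[(240,140,390,252),(265,160,390,258)]
sm,tm=[],[]
for im,q,t in zip(ims,Q,T):
    h=cv2.cvtColor(im["pixels"],cv2.COLOR_RGB2HSV).astype(int);H,Sa,V=h[...,0],h[...,1],h[...,2]
    def roi(m,r): o=np.zeros_like(m);o[r[1]:r[3],r[0]:r[2]]=m[r[1]:r[3],r[0]:r[2]];return o
    s=roi(((H>100)&(H<130)&(Sa>90))|(((H<8)|(H>172))&(Sa>110)),q);sm.append(hullmask(big(s)))
    tm.append(big(cv2.morphologyEx(roi((H>3)&(H<28)&(Sa>55),t).astype(np.uint8),cv2.MORPH_CLOSE,np.ones((5,5)))>0))
im0=ims[0]
c=back(im0,(237,300),.01);k=back(im0,(377,172),.045);print(c,k)
for i in range(2):pass
vs,fs=fit(ims,sm,square,[(c[0]-.08,c[0]+.08),(c[1]-.08,c[1]+.08),(-np.pi,np.pi)],True)
vt,ft=fit(ims,tm,tray,[(k[0]-.06,k[0]+.06),(k[1]-.06,k[1]+.06),(-.5,.5),(0,.16)],False)
print("square",vs,fs,"tray",vt,ft)
for j in (0,1):print(j,"tray",fit(ims[j:j+1],tm[j:j+1],tray,[(k[0]-.06,k[0]+.06),(k[1]-.06,k[1]+.06),(-.5,.5),(0,.16)],False),"sq",fit(ims[j:j+1],sm[j:j+1],square,[(c[0]-.08,c[0]+.08),(c[1]-.08,c[1]+.08),(vs[2]-.3,vs[2]+.3)],True))
out=[]
for im,q in zip(ims,[(150,130,420,350),(230,150,440,350)]):
    p=cv2.resize(im["pixels"][:,:,::-1],None,fx=2.4,fy=2.4,interpolation=cv2.INTER_CUBIC).copy()
    for part in square(*vs)+tray(*vt):
        h=cv2.convexHull(np.float32(proj(im,part)))*2.4+1.2;cv2.polylines(p,[np.int32(h)],True,(0,255,255),1)
    a,b,c2,d=[int(2.4*w) for w in q];o=p[b:d,a:c2];out.append(o);print(o.shape)
cv2.imwrite("pics/b1.png",out[0]);cv2.imwrite("pics/b2.png",out[1])
E
python3 run1.py
```

```text
[ 0.46969332 -0.32491243  0.01      ] [0.62558659 0.24772889 0.045     ]
square [ 0.45820094 -0.33114778  0.54613161] 0.7911450338578849 tray [ 0.61788643  0.23430511 -0.03412562  0.15101867] 0.07109795568319333
0 tray (array([ 0.61397064,  0.23255109, -0.02983629,  0.1350192 ]), np.float64(0.020764449146938202)) sq (array([ 0.45696645, -0.33284559,  0.56962161]), np.float64(0.10552995391705067))
1 tray (array([ 0.62223566,  0.23718295, -0.03368171,  0.15048658]), np.float64(0.031487341772151844)) sq (array([ 0.46044925, -0.30008434,  0.84562931]), np.float64(0.6743562231759657))
(528, 648, 3)
(480, 504, 3)
```

```bash
python3 - <<'E'
import cv2,numpy as np
a=cv2.imread("pics/a_side.png");h=cv2.cvtColor(a,cv2.COLOR_BGR2HSV)
for p in [(350,318),(395,320),(368,312),(370,300),(362,305)]: print(p,h[p[1],p[0]])
E
sed -i 's/(H>100)&(H<130)&(Sa>90)/(H>100)\&(H<130)\&(Sa>75)/; s/Sa>110)),q);/Sa>80)),q); s=cv2.morphologyEx(s.astype(np.uint8),cv2.MORPH_CLOSE,np.ones((3,3)));print(s.sum());/' run1.py; python3 run1.py; python3 - <<'E'
import cv2,numpy as np
a=cv2.imread("pics/b1.png");b=cv2.imread("pics/b2.png")
E
```

```text
(350, 318) [110 110 104]
(395, 320) [111 104 105]
(368, 312) [179  82  81]
(370, 300) [110 103 111]
(362, 305) [  1 145 142]
1413
1078
[ 0.46969332 -0.32491243  0.01      ] [0.62558659 0.24772889 0.045     ]
square [ 0.46013952 -0.3339616   0.57329798] 0.2951272343394441 tray [ 0.61786887  0.23451812 -0.03294108  0.15107055] 0.07126089876714636
0 tray (array([ 0.61399459,  0.23251005, -0.02982666,  0.13472583]), np.float64(0.021158423697434592)) sq (array([ 0.45969068, -0.33357762,  0.54759651]), np.float64(0.09759481961147087))
1 tray (array([ 0.62223743,  0.23720978, -0.03365753,  0.15007198]), np.float64(0.03116595475399464)) sq (array([ 0.46482108, -0.32960407,  0.53504379]), np.float64(0.1679790026246719))
(528, 648, 3)
(480, 504, 3)
```

View pics/b1.png

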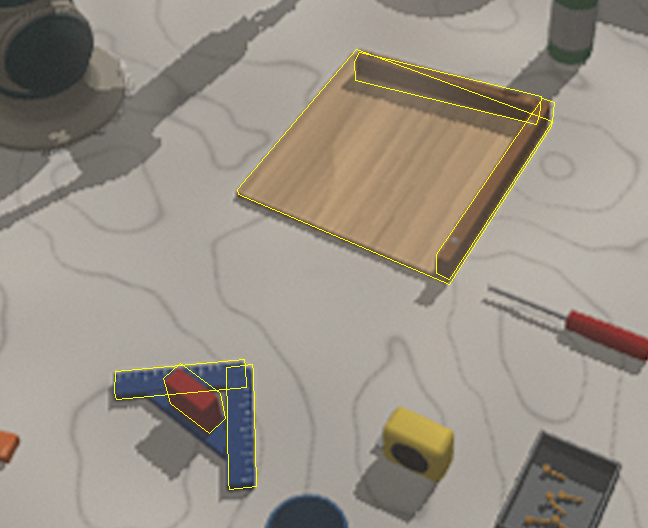

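View pics/b2.png

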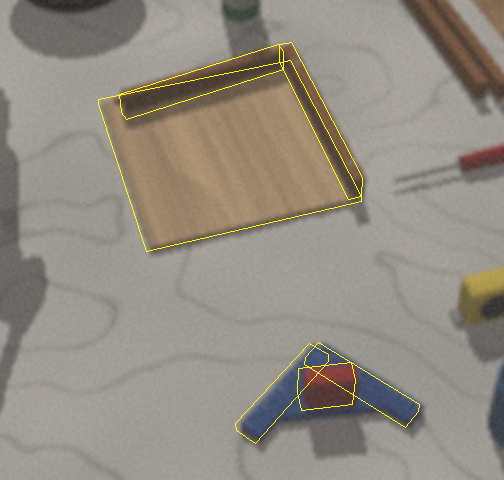

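The fits land well: the square is near (0.460,-0.332) with yaw about 0.555. The tray corner is near (0.618,0.235) with yaw about -0.033. I'll move above the square.

Call:
{"op": "play_rows", "data": {"series": [{"fingers":-1,"dx":11,"dy":-39,"dz":-1,"turn":0.008},{"fingers":-1,"dx":11,"dy":-39,"dz":-1,"turn":0.008},{"fingers":-1,"dx":11,"dy":-39,"dz":-1,"turn":0.008},{"fingers":-1,"dx":11,"dy":-39,"dz":-1,"turn":0.008},{"fingers":-1,"dx":11,"dy":-39,"dz":-1,"turn":0.008},{"fingers":-1,"dx":11,"dy":-39,"dz":-1,"turn":0.008},{"fingers":-1,"dx":11,"dy":-39,"dz":-1,"turn":0.008},{"fingers":-1,"dx":11,"dy":-39,"dz":-1,"turn":0.008},{"fingers":-1,"dx":11,"dy":-39,"dz":-1,"turn":0.008},{"fingers":-1,"dx":11,"dy":-39,"dz":-1,"turn":0.008},{"fingers":-1,"dx":11,"dy":-39,"dz":-1,"turn":0.008},{"fingers":-1,"dx":11,"dy":-39,"dz":-1,"turn":0.008},{"fingers":-1,"dx":11,"dy":-39,"dz":-1,"turn":0.008},{"fingers":-1,"dx":11,"dy":-39,"dz":-1,"turn":0.008},{"fingers":-1,"dx":11,"dy":-39,"dz":-1,"turn":0.008},{"fingers":-1,"dx":11,"dy":-39,"dz":-1,"turn":0.008},{"fingers":-1,"dx":11,"dy":-39,"dz":-1,"turn":0.008},{"fingers":-1,"dx":11,"dy":-39,"dz":-1,"turn":0.008},{"fingers":-1,"dx":11,"dy":-39,"dz":-1,"turn":0.008},{"fingers":-1,"dx":11,"dy":-39,"dz":-1,"turn":0.008}], "squeeze": 60}}

```text
clock: 2.47
position: [0.4355, -0.2652, 0.2256]
ee_rot: [0.003, 0.777, 0.629, 0.01]
contact_force: [0.7, 1.1, -0.9]
width: 0.0853
```

Call:
{"op": "play_rows", "data": {"series": [{"fingers":-1,"dx":12,"dy":-33,"dz":-12,"turn":-0.01},{"fingers":-1,"dx":12,"dy":-33,"dz":-12,"turn":-0.01},{"fingers":-1},{"fingers":-1},{"fingers":-1}]}}

```text
invalid input at $.series[2]: expected keys fingers, dx, dy, dz, turn
```

```bash
cat >> fit.py <<'E'
from scipy.spatial.transform import Rotation as Rn
def wproj(im,st,P):
    w,x,y,z=st["ee_rot"];R=Rn.from_quat([x,y,z,w]).as_matrix()
    pt=(np.asarray(P)-st["position"])@R;H=np.array(im["hand_eye"]);pc=(pt-H[:3,3])@H[:3,:3]
    r=np.hypot(pc[:,0],pc[:,1])+1e-12;th=np.arctan2(r,pc[:,2]);f=f_of(im)
    return np.c_[im["cx"]+f*th*pc[:,0]/r,im["cy"]+f*th*pc[:,1]/r]
E
cat > w.py <<'E'
from fit import *
import sys
st=get_state();im=get_image("wrist");print(st["position"],st["ee_rot"],f_of(im))
p=im["pixels"][:,:,::-1].copy()
for part in square(.460,-.332,.555):
    h=cv2.convexHull(np.float32(wproj(im,st,part)));cv2.polylines(p,[np.int32(h)],True,(0,255,255),1)
cv2.imwrite("pics/w1.png",p);np.savez("w1.npz",px=im["pixels"],he=im["hand_eye"],cx=im["cx"],cy=im["cy"],vf=im["vfov"],pos=st["position"],rot=st["ee_rot"])
E
python3 w.py
```

```text
[ 0.43546586 -0.26519067  0.22558736] [0.00310095 0.77722818 0.62913588 0.00973614] 309.70691628693146
```

View pics/w1.png

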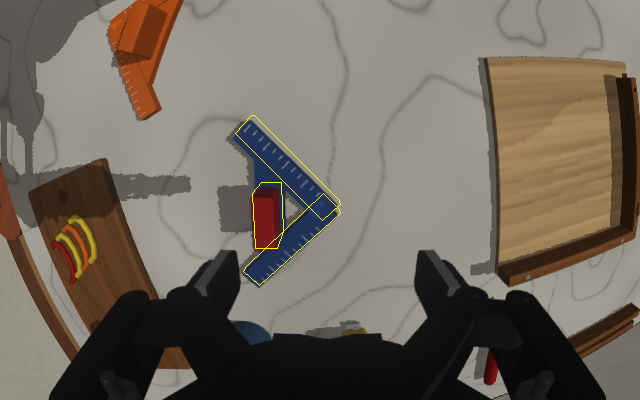

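The wrist view shows the square at about (290,205), a few pixels off the overlay, and the tray at right. The move was refused because each row needs all its keys. I'll refine the square's pose from this picture.

```bash
cat > wf.py <<'E'
from fit import *
def wfit(px,im,st,q,v0,z=0,dz=.02):
    h=cv2.cvtColor(px,cv2.COLOR_RGB2HSV).astype(int);H,Sa,V=h[...,0],h[...,1],h[...,2]
    s=((H>100)&(H<130)&(Sa>90))|(((H<8)|(H>172))&(Sa>110))
    o=np.zeros_like(s);o[q[1]:q[3],q[0]:q[2]]=s[q[1]:q[3],q[0]:q[2]]
    o=cv2.morphologyEx(o.astype(np.uint8),cv2.MORPH_CLOSE,np.ones((3,3)));M=hullmask(big(o>0))
    def cost(v):
        m=np.zeros((400,640),np.uint8);P=np.vstack(square(*v,z))
        cv2.fillConvexPoly(m,np.int32(np.round(cv2.convexHull(np.float32(wproj(im,st,P)))*16)),1,shift=4)
        m=m>0;return 1-(m&M).sum()/(m|M).sum()
    r=differential_evolution(cost,[(v0[0]-dz,v0[0]+dz),(v0[1]-dz,v0[1]+dz),(v0[2]-.15,v0[2]+.15)],seed=0,tol=1e-6);return r.x,r.fun
E
python3 - <<'E'
from wf import *
d=np.load("w1.npz");im=dict(hand_eye=d["he"],cx=float(d["cx"]),cy=float(d["cy"]),vfov=float(d["vf"]),pixels=d["px"]);st=dict(position=d["pos"],ee_rot=d["rot"])
print(wfit(d["px"],im,st,(215,105,350,295),(.46,-.332,.555)))
print(Rn.from_quat(d["rot"][[1,2,3,0]]).as_matrix().round(3))
E
```

```text
(array([ 0.46366031, -0.33677114,  0.55564781]), np.float64(0.024878048780487827))
[[ 0.208  0.978  0.019]
 [ 0.978 -0.208  0.007]
 [ 0.011  0.017 -1.   ]]
```

Call:
{"op": "play_rows", "data": {"series": [{"fingers":-1,"dx":11,"dy":-30,"dz":-12,"turn":-0.01},{"fingers":-1,"dx":11,"dy":-30,"dz":-12,"turn":-0.01},{"fingers":-1,"dx":0,"dy":0,"dz":0,"turn":0},{"fingers":-1,"dx":0,"dy":0,"dz":0,"turn":0},{"fingers":-1,"dx":0,"dy":0,"dz":0,"turn":0}]}}

```text
clock: 2.93
position: [0.4606, -0.3382, 0.2003]
ee_rot: [0.008, 0.787, 0.617, 0.008]
contact_force: [-0.3, -0.2, 0.6]
width: 0.0855
```

```bash
python3 - <<'E'
from wf import *
st=get_state();im=get_image("wrist");save(im,"w2")
print(st["position"],Rn.from_quat(st["ee_rot"][[1,2,3,0]]).as_matrix().round(3))
P=wproj(im,st,np.vstack(square(.4637,-.3368,.556)));a,b=P.min(0)-12,P.max(0)+12;print(a,b)
q=[int(max(0,x)) for x in (*a,*b)]
v,f=wfit(im["pixels"],im,st,q,(.4637,-.3368,.556));print(v,f,"grip yaw",v[2]+np.pi/4,"tool yaw",2*np.arctan2(st["ee_rot"][2],st["ee_rot"][1]))
E
```

```text
[ 0.4605856  -0.33818174  0.20027825] [[ 0.238  0.971  0.022]
 [ 0.971 -0.238 -0.003]
 [ 0.002  0.023 -1.   ]]
[273.69085924  67.73750053] [413.89706312 283.52934343]
[ 0.4630456  -0.33596424  0.55846471] 0.015106910443136057 grip yaw 1.3438628737780305 tool yaw 1.3308352952085656
```

Call:
{"op": "play_rows", "data": {"series": [{"fingers":-1,"dx":1,"dy":1,"dz":-30,"turn":0.013},{"fingers":-1,"dx":1,"dy":1,"dz":-30,"turn":0},{"fingers":-1,"dx":0,"dy":0,"dz":-30,"turn":0},{"fingers":-1,"dx":0,"dy":0,"dz":-25,"turn":0},{"fingers":-1,"dx":0,"dy":0,"dz":-12,"turn":0},{"fingers":-1,"dx":0,"dy":0,"dz":-6,"turn":0},{"fingers":-1,"dx":0,"dy":0,"dz":0,"turn":0},{"fingers":-1,"dx":0,"dy":0,"dz":0,"turn":0}]}}

```text
clock: 3.65
position: [0.4633, -0.3265, 0.0717]
ee_rot: [0.013, 0.779, 0.626, 0.01]
contact_force: [-0.7, 0.1, 0.7]
width: 0.0853
```

Call:
{"op": "play_rows", "data": {"series": [{"fingers":-1,"dx":0,"dy":-9,"dz":-12,"turn":-0.011},{"fingers":-1,"dx":0,"dy":0,"dz":-25,"turn":0}]}}

```text
clock: 3.82
position: [0.4679, -0.3392, 0.0406]
ee_rot: [0.021, 0.782, 0.622, 0.011]
contact_force: [-0.8, -0.8, 0.4]
width: 0.0855
```

Call:
{"op": "play_rows", "data": {"series": [{"fingers":-1,"dx":0,"dy":0,"dz":0,"turn":0},{"fingers":-1,"dx":0,"dy":0,"dz":0,"turn":0}]}}

```text
clock: 3.98
position: [0.4669, -0.3393, 0.0386]
ee_rot: [0.02, 0.783, 0.622, 0.01]
contact_force: [-0.3, -1.1, 0.6]
width: 0.0859
```

Call:
{"op": "play_rows", "data": {"series": [{"fingers":-1,"dx":-3,"dy":3,"dz":-4,"turn":0},{"fingers":1,"dx":0,"dy":0,"dz":0,"turn":0},{"fingers":1,"dx":0,"dy":0,"dz":0,"turn":0},{"fingers":1,"dx":0,"dy":0,"dz":0,"turn":0},{"fingers":1,"dx":0,"dy":0,"dz":0,"turn":0},{"fingers":1,"dx":0,"dy":0,"dz":0,"turn":0},{"fingers":1,"dx":0,"dy":0,"dz":0,"turn":0},{"fingers":1,"dx":0,"dy":0,"dz":0,"turn":0}], "squeeze": 60}}

```text
clock: 4.65
position: [0.4654, -0.3383, 0.0389]
ee_rot: [0.023, 0.783, 0.622, 0.011]
contact_force: [-0.1, -0.5, -3.3]
width: 0.0232
```

Call:
{"op": "play_rows", "data": {"series": [{"fingers":1,"dx":0,"dy":0,"dz":30,"turn":0},{"fingers":1,"dx":0,"dy":0,"dz":35,"turn":0},{"fingers":1,"dx":0,"dy":0,"dz":15,"turn":0},{"fingers":1,"dx":0,"dy":0,"dz":0,"turn":0}]}}

```text
clock: 4.98
position: [0.4615, -0.335, 0.116]
ee_rot: [0.017, 0.783, 0.622, 0.01]
contact_force: [1.0, 0.2, -4.5]
width: 0.023
```

```bash
cat > look.py <<'E'
from wf import *
import sys
st=get_state();R=Rn.from_quat(st["ee_rot"][[1,2,3,0]]).as_matrix()
print("pos",st["position"].round(4),"toolz",R[:,2].round(3),"yaw",round(2*np.arctan2(st["ee_rot"][2],st["ee_rot"][1]),4),"F",st["contact_force"].round(1),"w",round(st["width"],4))
E
python3 look.py; python3 - <<'E'
from wf import *
im=get_image("wrist");save(im,"w3")
E
```

```text
pos [ 0.4615 -0.335   0.116 ] toolz [ 0.036 -0.014 -0.999] yaw 1.3425 F [ 1.   0.2 -4.5] w 0.023
```

View pics/w3.png

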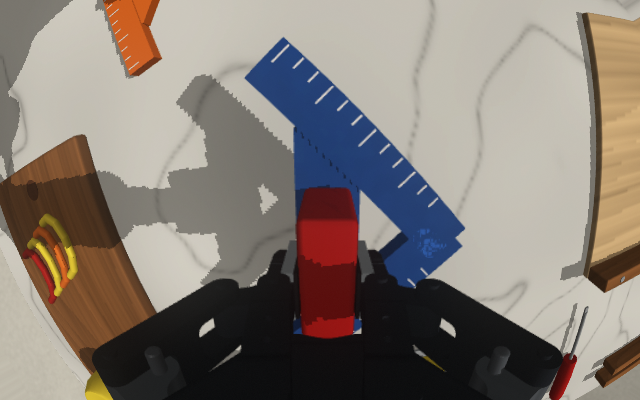

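Held, with the opening at 23 mm and the square hanging level in view. I'll carry it over the tray.

Call:
{"op": "play_rows", "data": {"series": [{"fingers":1,"dx":3,"dy":15,"dz":5,"turn":-0.03},{"fingers":1,"dx":4,"dy":30,"dz":5,"turn":-0.042},{"fingers":1,"dx":4,"dy":34,"dz":0,"turn":-0.042},{"fingers":1,"dx":4,"dy":34,"dz":0,"turn":-0.042},{"fingers":1,"dx":4,"dy":34,"dz":0,"turn":-0.042},{"fingers":1,"dx":4,"dy":34,"dz":0,"turn":-0.042},{"fingers":1,"dx":4,"dy":34,"dz":0,"turn":-0.042},{"fingers":1,"dx":4,"dy":34,"dz":0,"turn":-0.042},{"fingers":1,"dx":4,"dy":34,"dz":0,"turn":-0.042},{"fingers":1,"dx":4,"dy":34,"dz":0,"turn":-0.042},{"fingers":1,"dx":4,"dy":34,"dz":0,"turn":-0.042},{"fingers":1,"dx":4,"dy":34,"dz":0,"turn":-0.042},{"fingers":1,"dx":4,"dy":30,"dz":0,"turn":-0.042},{"fingers":1,"dx":3,"dy":15,"dz":0,"turn":-0.03},{"fingers":1,"dx":0,"dy":0,"dz":0,"turn":0},{"fingers":1,"dx":0,"dy":0,"dz":0,"turn":0}]}}

```text
clock: 6.37
position: [0.4945, 0.1168, 0.0927]
ee_rot: [0.002, 0.931, 0.364, -0.014]
contact_force: [-1.1, -0.3, -5.3]
width: 0.0231
```

```bash
python3 look.py; python3 - <<'E'
from wf import *
st=get_state();im=get_image("wrist");a=get_image("scene")
p=im["pixels"][:,:,::-1].copy()
for part in tray(.618,.2345,-.033,.12):
    cv2.polylines(p,[np.int32(cv2.convexHull(np.float32(wproj(im,st,part))))],True,(0,255,255),1)
q=cv2.resize(a["pixels"][120:280,200:440,::-1],(640,427),interpolation=cv2.INTER_CUBIC)
cv2.imwrite("pics/w4.png",cv2.resize(np.vstack([p,q]),None,fx=.72,fy=.72,interpolation=cv2.INTER_AREA))
np.savez("w4.npz",px=im["pixels"],he=im["hand_eye"],cx=im["cx"],cy=im["cy"],vf=im["vfov"],pos=st["position"],rot=st["ee_rot"])
E
```

```text
pos [0.4945 0.1168 0.0927] toolz [-0.024 -0.013 -1.   ] yaw 0.7458 F [-1.1 -0.3 -5.3] w 0.0231
```

View pics/w4.png

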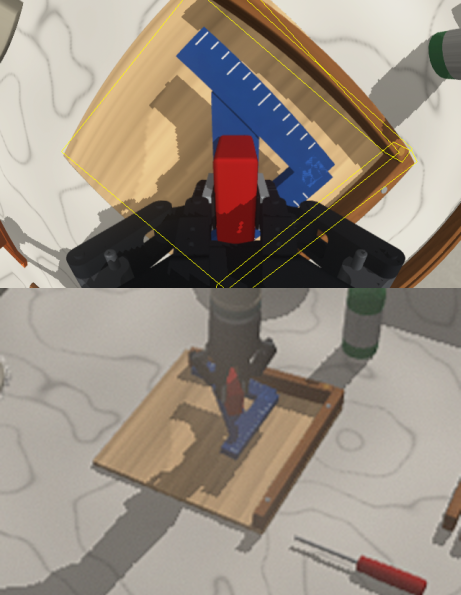

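The square is over the tray, its yaw about -0.038 against the tray's -0.033, with roughly 60 mm to go to the corner in both x and y. The wrist overlay fits the tray. Next I'll lower it.

Call:
{"op": "play_rows", "data": {"series": [{"fingers":1,"dx":10,"dy":8,"dz":-10,"turn":0},{"fingers":1,"dx":10,"dy":8,"dz":-10,"turn":0},{"fingers":1,"dx":5,"dy":4,"dz":-8,"turn":0},{"fingers":1,"dx":0,"dy":0,"dz":-4,"turn":0},{"fingers":1,"dx":0,"dy":0,"dz":0,"turn":0}], "squeeze": 40}}

```text
clock: 6.88
position: [0.52, 0.131, 0.0575]
ee_rot: [0.003, 0.932, 0.361, -0.016]
contact_force: [-0.5, -0.1, -5.1]
width: 0.0235
```

```bash
python3 look.py
```

```text
pos [0.52   0.131  0.0575] toolz [-0.027 -0.016 -0.999] yaw 0.739 F [-0.5 -0.1 -5.1] w 0.0235
```

Call:
{"op": "play_rows", "data": {"series": [{"fingers":1,"dx":0,"dy":0,"dz":-4,"turn":0.005},{"fingers":1,"dx":0,"dy":0,"dz":-4,"turn":0},{"fingers":1,"dx":0,"dy":0,"dz":-4,"turn":0},{"fingers":1,"dx":0,"dy":0,"dz":-4,"turn":0}], "squeeze": 25}}

```text
clock: 7.22
position: [0.519, 0.1306, 0.0492]
ee_rot: [0.002, 0.932, 0.363, -0.015]
contact_force: [-9.7, -1.3, 29.0]
width: 0.0232
```

```bash
python3 look.py
```

```text
pos [0.519  0.1306 0.0492] toolz [-0.026 -0.014 -1.   ] yaw 0.7421 F [-9.7 -1.3 29. ] w 0.0232
```

Call:
{"op": "play_rows", "data": {"series": [{"fingers":1,"dx":6,"dy":5,"dz":0,"turn":0},{"fingers":1,"dx":6,"dy":5,"dz":0,"turn":0},{"fingers":1,"dx":6,"dy":5,"dz":0,"turn":0},{"fingers":1,"dx":5,"dy":5,"dz":0,"turn":0}], "squeeze": 60}}

```text
clock: 7.55
position: [0.5419, 0.1497, 0.0529]
ee_rot: [0.003, 0.932, 0.362, -0.013]
contact_force: [0.1, -0.2, -5.5]
width: 0.0234
```

```bash
python3 look.py; python3 - <<'E'
from wf import *
im=get_image("wrist");save(im,"w5")
E
```

```text
pos [0.5419 0.1497 0.0529] toolz [-0.023 -0.015 -1.   ] yaw 0.7409 F [ 0.1 -0.2 -5.5] w 0.0234
```

View pics/w5.png

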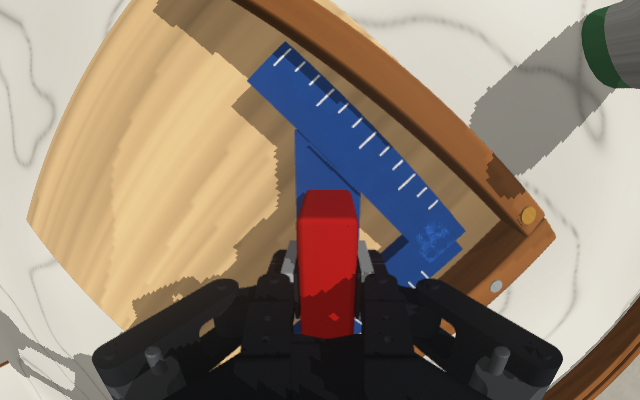

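The left rail, with its brass screw at (530,215), runs along the upper right. The square's left leg lies parallel to it with a gap, and the back rail is at lower right. I'll press down gently and slide on toward the corner.

Call:
{"op": "play_rows", "data": {"series": [{"fingers":1,"dx":4,"dy":4,"dz":-4,"turn":0},{"fingers":1,"dx":4,"dy":4,"dz":-2,"turn":0},{"fingers":1,"dx":4,"dy":4,"dz":-2,"turn":0}]}}

```text
clock: 7.85
position: [0.5507, 0.1567, 0.05]
ee_rot: [0.008, 0.931, 0.366, -0.021]
contact_force: [-13.8, -13.5, 27.5]
width: 0.0231
```

```bash
python3 look.py
```

```text
pos [0.5507 0.1567 0.05  ] toolz [-0.033 -0.029 -0.999] yaw 0.7488 F [-13.8 -13.5  27.5] w 0.0231
```

Call:
{"op": "play_rows", "data": {"series": [{"fingers":1,"dx":2,"dy":3,"dz":1,"turn":0},{"fingers":1,"dx":3,"dy":3,"dz":-0.5,"turn":0}]}}

```text
clock: 8.02
position: [0.5537, 0.1588, 0.0517]
ee_rot: [0.011, 0.929, 0.369, -0.025]
contact_force: [-3.6, -4.8, 0.6]
width: 0.0232
```

```bash
python3 look.py
```

```text
pos [0.5537 0.1588 0.0517] toolz [-0.037 -0.039 -0.999] yaw 0.7553 F [-3.6 -4.8  0.6] w 0.0232
```

Call:
{"op": "play_rows", "data": {"series": [{"fingers":1,"dx":0,"dy":0,"dz":-4,"turn":-0.008},{"fingers":1,"dx":0,"dy":0,"dz":-3,"turn":0},{"fingers":1,"dx":0,"dy":0,"dz":-3,"turn":0},{"fingers":1,"dx":0,"dy":0,"dz":-3,"turn":0}]}}

```text
clock: 8.35
position: [0.5541, 0.1584, 0.0505]
ee_rot: [0.013, 0.929, 0.368, -0.024]
contact_force: [-7.7, -2.8, 17.8]
width: 0.0237
```

```bash
python3 look.py; python3 -c "
from rig import *;print(get_state()['moment'].round(2))"
```

```text
pos [0.5541 0.1584 0.0505] toolz [-0.035 -0.042 -0.999] yaw 0.7541 F [-7.7 -2.8 17.8] w 0.0237
[0.31 0.46 0.3 ]
```

```bash
cat > tilt.py <<'E'
from wf import *
import sys
Rg=Rn.from_quat([.783,.622,.011,.023]).as_matrix();pg=np.array([.4654,-.3383,.0389])
a=cv2.imread("pics/w3.png");st=get_state();im=get_image("wrist");b=im["pixels"][:,:,::-1].copy();cv2.imwrite(f"pics/{sys.argv[1]}.png",b)
H=np.array(im["hand_eye"]);f=f_of(im)
def rays(p):
    d=p-[im["cx"],im["cy"]];r=np.linalg.norm(d,axis=1);t=r/f
    return np.c_[d*(np.sin(t)/r)[:,None],np.cos(t)]
h=cv2.cvtColor(a,cv2.COLOR_BGR2HSV);m=((h[...,0]>100)&(h[...,0]<130)&(h[...,1]>90)).astype(np.uint8);m[285:]=0
h2=cv2.cvtColor(b,cv2.COLOR_BGR2HSV);m2=((h2[...,0]>100)&(h2[...,0]<130)&(h2[...,1]>90)).astype(np.uint8)
m=cv2.morphologyEx(m,cv2.MORPH_CLOSE,np.ones((7,7)))
# square-only pictures so background edges don't disturb the flow
def prep(i,mm):
    mm=cv2.morphologyEx(mm,cv2.MORPH_CLOSE,np.ones((7,7)));g=cv2.cvtColor(i,cv2.COLOR_BGR2GRAY).astype(float);g=np.where(mm>0,g,255);return np.uint8(g)
A,B=prep(a,m),prep(b,m2);pts=cv2.goodFeaturesToTrack(A,60,.02,6,mask=cv2.dilate(m,np.ones((5,5))))
n,ok,e=cv2.calcOpticalFlowPyrLK(A,B,pts,None,winSize=(21,21),maxLevel=3)
bk,ok2,_=cv2.calcOpticalFlowPyrLK(B,A,n,None,winSize=(21,21),maxLevel=3)
p,n,bk=[x.reshape(-1,2) for x in(pts,n,bk)];g=(ok.ravel()>0)&(np.linalg.norm(p-bk,axis=1)<.5);p,n=p[g],n[g]
# reference 3d points (world at grasp, top plane z=.014) -> square frame
d=rays(p)@H[:3,:3].T@Rg.T;c=pg+Rg@H[:3,3];P=c+d*((.014-c[2])/d[:,2])[:,None]
v=(.463,-.336,.5585);Rs=Rn.from_euler("z",v[2]).as_matrix();Q=(P-[v[0],v[1],0])@Rs
r=rays(n);nn=r[:,:2]/r[:,2:]
_,rv,tv,inl=cv2.solvePnPRansac(Q.astype(np.float64),nn.astype(np.float64),np.eye(3),None,reprojectionError=1.2/f,iterationsCount=500)
i=inl.ravel();rv,tv=cv2.solvePnPRefineLM(Q[i],nn[i].astype(float),np.eye(3),None,rv,tv)
Rc=cv2.Rodrigues(rv)[0];Rt=Rn.from_quat(st["ee_rot"][[1,2,3,0]]).as_matrix()
Rw=Rt@H[:3,:3]@Rc;ow=st["position"]+Rt@(H[:3,:3]@tv.ravel()+H[:3,3])
print("pts",len(p),len(i),"flow med",np.median(n-p,axis=0).round(1),"square z",Rw[:,2].round(3),"yaw",np.arctan2(Rw[1,0],Rw[0,0]).round(4),"origin",ow.round(4))
for nme,q in(("heel",(60,60)),("back_end",(60,-90)),("left_end",(-90,60))):print(nme,(ow+Rw@np.array([*q,0])/1e3).round(4))
E
python3 tilt.py w6
```

```text
pts 48 10 flow med [0.6 2. ] square z [-0.16   0.304  0.939] yaw -0.0057 origin [0.5542 0.1585 0.0223]
heel [0.6168 0.2154 0.0145]
back_end [0.6082 0.0725 0.0594]
left_end [ 0.4689  0.2162 -0.011 ]
```

```bash
python3 - <<'E'
s=open("tilt.py").read()
a=s.index("r=rays(n);");b=s.index("Rt=Rn.from_quat")
s=s[:a]+'''from scipy.optimize import least_squares
r=rays(n);nn=r[:,:2]/r[:,2:]
Rc0=H[:3,:3].T@Rg.T@Rs;t0=H[:3,:3].T@(Rg.T@(np.array([v[0],v[1],0])-pg)-H[:3,3])
def res(x):
    X=Q@(Rn.from_rotvec(x[:3]).as_matrix()@Rc0).T+t0+x[3:];return ((X[:,:2]/X[:,2:]-nn)*f).ravel()
print("ref check px",np.abs(((Q@Rc0.T+t0)[:,:2]/(Q@Rc0.T+t0)[:,2:]-(lambda q:q[:,:2]/q[:,2:])(rays(p)))*f).max())
o=least_squares(res,np.zeros(6),loss="soft_l1",f_scale=.5,x_scale=[.01]*3+[.001]*3)
print("resid med",np.median(np.abs(o.fun)).round(2),"rel",o.x.round(4));Rc=Rn.from_rotvec(o.x[:3]).as_matrix()@Rc0;tv=t0+o.x[3:];i=p
'''+s[b:]
open("tilt.py","w").write(s)
E
python3 tilt.py w7
```

```text
ref check px 1.7192187467370361e-13
resid med 0.27 rel [-0.0108  0.035   0.0043  0.001   0.0009  0.0015]
pts 48 48 flow med [0.6 1.9] square z [ 0.028 -0.018  0.999] yaw -0.0243 origin [0.5526 0.1615 0.0105]
heel [0.614  0.22   0.0098]
back_end [0.6103 0.0701 0.0072]
left_end [0.4641 0.2237 0.0141]
```

View pics/w7.png

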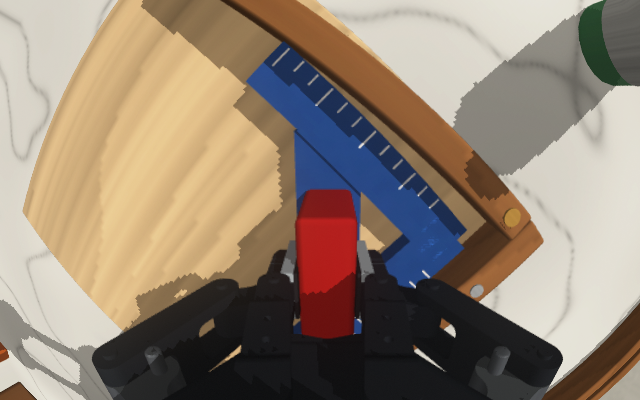

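The wrist fit shows the square nearly down, its normal tilted about 0.033. The left leg's end is already touching the swung-in rail, with the gap opening toward the heel. I'll loosen the grip and press so it settles flat.

Call:
{"op": "play_rows", "data": {"series": [{"fingers":1,"dx":-1,"dy":0,"dz":-3,"turn":0},{"fingers":1,"dx":0,"dy":0,"dz":-4,"turn":0},{"fingers":0.3,"dx":0,"dy":0,"dz":0,"turn":0},{"fingers":0.3,"dx":0,"dy":0,"dz":0,"turn":0},{"fingers":0.3,"dx":0,"dy":0,"dz":0,"turn":0}], "squeeze": 20}}

```text
clock: 8.87
position: [0.5553, 0.1589, 0.0521]
ee_rot: [0.015, 0.929, 0.369, -0.021]
contact_force: [-1.8, -1.9, 0.4]
width: 0.0299
```

```bash
python3 look.py; python3 tilt.py w8
```

```text
pos [0.5553 0.1589 0.0521] toolz [-0.028 -0.042 -0.999] yaw 0.7568 F [-1.8 -1.9  0.4] w 0.0299
ref check px 1.3753749973896288e-13
resid med 0.33 rel [-0.0557  0.0255  0.0006 -0.0004  0.0006  0.0024]
pts 40 40 flow med [-1.7  0. ] square z [-0.002  0.022  1.   ] yaw -0.0197 origin [0.553  0.1609 0.0112]
heel [0.6142 0.2197 0.01  ]
back_end [0.6112 0.0698 0.0133]
left_end [0.4642 0.2226 0.0096]
```

Call:
{"op": "play_rows", "data": {"series": [{"fingers":0.3,"dx":0,"dy":0,"dz":-2,"turn":0},{"fingers":1,"dx":0,"dy":0,"dz":0,"turn":0},{"fingers":1,"dx":0,"dy":0,"dz":0,"turn":0},{"fingers":1,"dx":0,"dy":0,"dz":0,"turn":0},{"fingers":1,"dx":0,"dy":0,"dz":0,"turn":0}], "squeeze": 30}}

```text
clock: 9.33
position: [0.5547, 0.1585, 0.0497]
ee_rot: [0.015, 0.929, 0.37, -0.023]
contact_force: [-2.9, -1.6, 4.2]
width: 0.0243
```

```bash
python3 look.py; python3 tilt.py w9
```

```text
pos [0.5547 0.1585 0.0497] toolz [-0.031 -0.044 -0.999] yaw 0.7589 F [-2.9 -1.6  4.2] w 0.0243
ref check px 1.5472968720633325e-13
resid med 0.26 rel [-0.028   0.0472  0.0039  0.0019  0.0006  0.0014]
pts 44 44 flow med [1.8 1. ] square z [ 0.005 -0.012  1.   ] yaw -0.0151 origin [0.5538 0.1622 0.0096]
heel [0.6147 0.2213 0.01  ]
back_end [0.6124 0.0713 0.0083]
left_end [0.4647 0.2236 0.0107]
```

Call:
{"op": "play_rows", "data": {"series": [{"fingers":1,"dx":2,"dy":4,"dz":0,"turn":-0.008},{"fingers":1,"dx":1.5,"dy":4,"dz":-0.5,"turn":-0.008},{"fingers":1,"dx":1.5,"dy":4,"dz":-0.5,"turn":0}]}}

```text
clock: 9.63
position: [0.556, 0.161, 0.0512]
ee_rot: [0.022, 0.93, 0.367, -0.031]
contact_force: [-6.0, -11.5, 13.7]
width: 0.0243
```

```bash
python3 look.py
```

```text
pos [0.556  0.161  0.0512] toolz [-0.041 -0.063 -0.997] yaw 0.7515 F [ -6.  -11.5  13.7] w 0.0243
```

Pushing in many small rows lets the tool's tilt creep, because each row starts from the measured pose. I'll drag the square back under pressure to undo that tilt, then push in with a few larger rows.

Call:
{"op": "play_rows", "data": {"series": [{"fingers":1,"dx":-4,"dy":-6,"dz":-2,"turn":0},{"fingers":1,"dx":-4,"dy":-6,"dz":-3,"turn":0},{"fingers":1,"dx":-4,"dy":-6,"dz":-3,"turn":0},{"fingers":1,"dx":-4,"dy":-6,"dz":-3,"turn":0}], "squeeze": 60}}

```text
clock: 9.97
position: [0.5552, 0.1506, 0.0491]
ee_rot: [0.015, 0.931, 0.364, -0.008]
contact_force: [-1.2, 13.0, 18.2]
width: 0.0232
```

```bash
python3 look.py
```

```text
pos [0.5552 0.1506 0.0491] toolz [-0.005 -0.035 -0.999] yaw 0.7448 F [-1.2 13.  18.2] w 0.0232
```

Call:
{"op": "play_rows", "data": {"series": [{"fingers":1,"dx":-2,"dy":-7,"dz":-2,"turn":0},{"fingers":1,"dx":-2,"dy":-7,"dz":-2,"turn":0},{"fingers":1,"dx":-2,"dy":-7,"dz":-2,"turn":0},{"fingers":1,"dx":-2,"dy":-7,"dz":-2,"turn":0}]}}

```text
clock: 10.3
position: [0.5562, 0.1364, 0.0492]
ee_rot: [0.007, 0.933, 0.36, 0.007]
contact_force: [-3.6, 12.9, 15.5]
width: 0.0235
```

```bash
python3 look.py
```

```text
pos [0.5562 0.1364 0.0492] toolz [ 0.018 -0.008 -1.   ] yaw 0.736 F [-3.6 12.9 15.5] w 0.0235
```

Call:
{"op": "play_rows", "data": {"series": [{"fingers":1,"dx":-2,"dy":0,"dz":-1,"turn":0},{"fingers":0.3,"dx":0,"dy":0,"dz":0,"turn":0},{"fingers":0.3,"dx":0,"dy":0,"dz":0,"turn":0},{"fingers":0.3,"dx":0,"dy":0,"dz":-1,"turn":0},{"fingers":1,"dx":0,"dy":0,"dz":0,"turn":0},{"fingers":1,"dx":0,"dy":0,"dz":0,"turn":0},{"fingers":1,"dx":0,"dy":0,"dz":0,"turn":0},{"fingers":1,"dx":0,"dy":0,"dz":0,"turn":0}], "squeeze": 50}}

```text
clock: 10.97
position: [0.5569, 0.1372, 0.0477]
ee_rot: [0.007, 0.933, 0.36, 0.009]
contact_force: [-0.4, -0.1, 3.9]
width: 0.0231
```

```bash
python3 look.py;python3 tilt.py w10; python3 - <<'E'
from fit import *
out=[]
ims=[get_image("scene"),get_image("side")]
a=ims[0]["pixels"][140:260,230:410,::-1];b=ims[1]["pixels"][150:270,250:430,::-1]
w=cv2.imread("pics/w10.png")
cv2.imwrite("pics/c1.png",np.hstack([cv2.resize(x,(400,267),interpolation=cv2.INTER_CUBIC) for x in(a,b)]))
cv2.imwrite("pics/c1.png",np.vstack([cv2.imread("pics/c1.png"),cv2.resize(w[:200,160:560],(800,330)[:2],interpolation=cv2.INTER_CUBIC)]))
E
```

```text
pos [0.5569 0.1372 0.0477] toolz [ 0.022 -0.007 -1.   ] yaw 0.7358 F [-0.4 -0.1  3.9] w 0.0231
ref check px 1.2034531227159251e-13
resid med 0.21 rel [-0.0261 -0.0036 -0.0007 -0.0006 -0.     -0.0007]
pts 58 58 flow med [-0.7 -0.9] square z [-0.012 -0.015  1.   ] yaw -0.0485 origin [0.5556 0.1416 0.0096]
heel [0.6184 0.1986 0.0112]
back_end [0.6112 0.0488 0.0088]
left_end [0.4686 0.2059 0.0095]
```

View pics/c1.png

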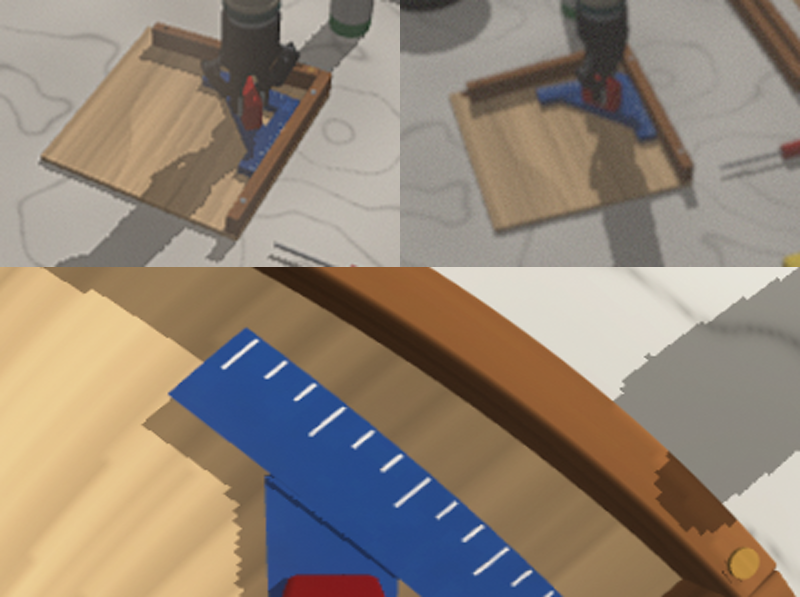

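Call:
{"op": "play_rows", "data": {"series": [{"fingers":1,"dx":0,"dy":14,"dz":0.5,"turn":0.012},{"fingers":1,"dx":2,"dy":14,"dz":-1,"turn":0}]}}

```text
clock: 11.28
position: [0.5585, 0.1607, 0.0475]
ee_rot: [0.011, 0.93, 0.366, 0.007]
contact_force: [-6.2, -23.1, 24.5]
width: 0.0233
```

```bash
python3 look.py;python3 tilt.py w11
```

```text
pos [0.5585 0.1607 0.0475] toolz [ 0.02  -0.015 -1.   ] yaw 0.7498 F [ -6.2 -23.1  24.5] w 0.0233
ref check px 1.7192187467370361e-13
resid med 0.22 rel [-0.0321 -0.0055 -0.008  -0.0006  0.     -0.0014]
pts 48 48 flow med [-1.2 -1.4] square z [-0.011 -0.001  1.   ] yaw -0.028 origin [0.5569 0.165  0.0101]
heel [0.6185 0.2233 0.0108]
back_end [0.6143 0.0733 0.0106]
left_end [0.4686 0.2275 0.0091]
```

Call:
{"op": "play_rows", "data": {"series": [{"fingers":1,"dx":2,"dy":15,"dz":-0.5,"turn":-0.005}]}}

```text
clock: 11.42
position: [0.5585, 0.171, 0.048]
ee_rot: [0.016, 0.93, 0.368, 0.002]
contact_force: [-20.3, -58.8, 40.6]
width: 0.0234
```

```bash
python3 look.py;python3 tilt.py w12
```

```text
pos [0.5585 0.171  0.048 ] toolz [ 0.015 -0.028 -0.999] yaw 0.7531 F [-20.3 -58.8  40.6] w 0.0234
ref check px 1.3753749973896288e-13
resid med 0.26 rel [-0.0221  0.001   0.0034 -0.0004  0.0002 -0.0009]
pts 47 47 flow med [-0.3 -0.3] square z [-0.006 -0.001  1.   ] yaw -0.0338 origin [0.557  0.1746 0.0101]
heel [0.6189 0.2326 0.0105]
back_end [0.6139 0.0827 0.0103]
left_end [0.469  0.2376 0.0096]
```

```bash
python3 look.py; python3 - <<'E'
from wf import *
st=get_state();im=get_image("wrist");p=im["pixels"][:,:,::-1].copy()
cv2.imwrite("pics/d1.png",cv2.resize(p[:300,200:600],(800,600),interpolation=cv2.INTER_CUBIC))
E
```

```text
pos [0.5576 0.1712 0.0481] toolz [ 0.013 -0.031 -0.999] yaw 0.7531 F [ -7.5 -27.2  17.3] w 0.0229
```

View pics/d1.png

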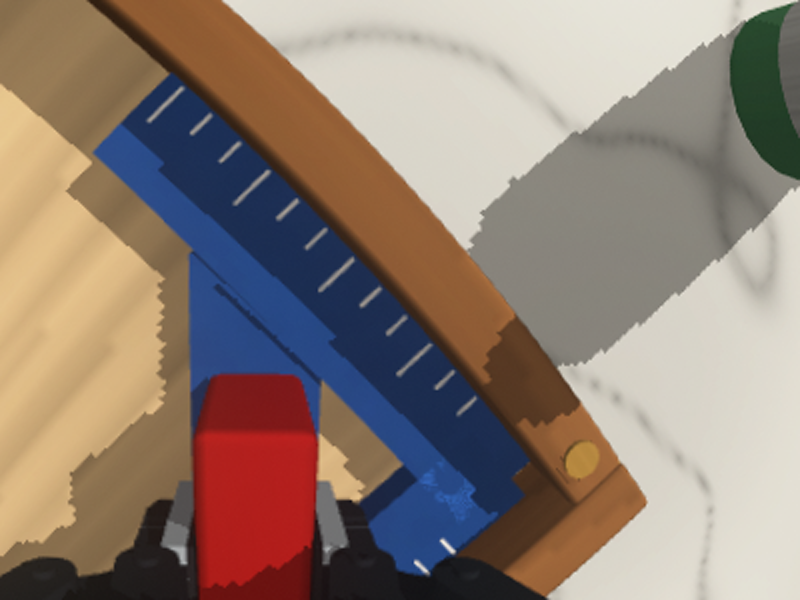

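Both legs now look flush along the rails and the left rail looks square, with a firm force in y. One last firm push toward the back rail, then hold.

Call:
{"op": "play_rows", "data": {"series": [{"fingers":1,"dx":7,"dy":5,"dz":-1,"turn":0}], "squeeze": 60}}

```text
clock: 11.6
position: [0.5586, 0.1704, 0.0482]
ee_rot: [0.019, 0.929, 0.368, -0.007]
contact_force: [-18.7, -17.2, 29.6]
width: 0.0237
```

```bash
python3 look.py;python3 tilt.py w13; cat > run2.py <<'E'
from fit import *
ims=[get_image("scene"),get_image("side")]
# tray fixed pose per view from the start fit; now fit the left rail yaw only, with masks of wood
tv=[(.61397,.23255,-.0298),(.62224,.2372,-.0337)]
for im,t,r in zip(ims,tv,[(240,140,390,252),(265,160,390,258)]):
    h=cv2.cvtColor(im["pixels"],cv2.COLOR_RGB2HSV).astype(int);m=(h[...,0]>3)&(h[...,0]<28)&(h[...,1]>55)
    o=np.zeros_like(m);o[r[1]:r[3],r[0]:r[2]]=m[r[1]:r[3],r[0]:r[2]]
    for a in np.arange(-.12,.16,.02):
        F=fill(im,tray(*t,a),False,None);L=fill(im,tray(*t,a)[2:],False,None)
        # outer silhouette disagreement on the left side of the tray
        B=fill(im,tray(*t,0)[:2],False,None);z=~B
        print(round(a,2),int(((L^o)&z&cv2.dilate(fill(im,tray(*t,-.12)[2:],False,None).astype(np.uint8),np.ones((9,9))).astype(bool)).sum()),end="; ")
    print()
E
python3 run2.py; python3 look.py
```

```text
pos [0.5586 0.1704 0.0482] toolz [ 0.001 -0.04  -0.999] yaw 0.7547 F [-18.7 -17.2  29.6] w 0.0237
ref check px 1.7192187467370361e-13
resid med 0.24 rel [-0.0117  0.0181  0.0096  0.0005 -0.0004 -0.0008]
pts 53 53 flow med [ 1.1 -1.3] square z [ 0.002 -0.009  1.   ] yaw -0.0333 origin [0.5569 0.1746 0.01  ]
heel [0.6188 0.2326 0.0104]
back_end [0.6138 0.0827 0.0091]
left_end [0.4689 0.2376 0.0107]
-0.12 517; -0.1 477; -0.08 435; -0.06 419; -0.04 380; -0.02 345; 0.0 296; 0.02 274; 0.04 288; 0.06 302; 0.08 315; 0.1 328; 0.12 325; 0.14 311; 0.16 314; 
-0.12 408; -0.1 376; -0.08 344; -0.06 314; -0.04 284; -0.02 244; 0.0 213; 0.02 187; 0.04 167; 0.06 168; 0.08 188; 0.1 211; 0.12 238; 0.14 262; 0.16 293; 
pos [0.5587 0.1705 0.0484] toolz [ 0.001 -0.04  -0.999] yaw 0.7551 F [-14.2 -19.1  24.5] w 0.0231
```

The push in x could still be friction on the base rather than the rail. I'll repeat it with less downward force to make sure.

Call:
{"op": "play_rows", "data": {"series": [{"fingers":1,"dx":7,"dy":5,"dz":1.5,"turn":0}]}}

```text
clock: 11.83
position: [0.5593, 0.1708, 0.0499]
ee_rot: [0.021, 0.929, 0.369, -0.014]
contact_force: [-9.1, -10.5, 1.5]
width: 0.0232
```

```bash
python3 look.py;python3 tilt.py w14; python3 look.py
```

```text
pos [0.5593 0.1708 0.0499] toolz [-0.011 -0.049 -0.999] yaw 0.7566 F [ -9.1 -10.5   1.5] w 0.0232
ref check px 1.5472968720633325e-13
resid med 0.24 rel [-0.0212  0.0094  0.0088  0.0001 -0.0002 -0.0009]
pts 51 51 flow med [ 0.7 -1. ] square z [0.014 0.013 1.   ] yaw -0.0334 origin [0.5569 0.1743 0.0119]
heel [0.6189 0.2323 0.0103]
back_end [0.6139 0.0824 0.0123]
left_end [0.469  0.2373 0.0123]
pos [0.5593 0.1708 0.0498] toolz [-0.013 -0.05  -0.999] yaw 0.7572 F [-12.4 -16.   14.5] w 0.0231
```

With almost no downward force the square still doesn't move, and the reaction is about 9 N in x and 10 N in y, so both rails are in hard contact. The tool has crept in tilt again. I'll back off slightly under pressure to undo it, re-grip flat and push home once.

Call:
{"op": "play_rows", "data": {"series": [{"fingers":1,"dx":-4,"dy":-4,"dz":-3,"turn":0},{"fingers":1,"dx":-5,"dy":-5,"dz":-2,"turn":0},{"fingers":1,"dx":-5,"dy":-5,"dz":-2,"turn":0},{"fingers":1,"dx":-5,"dy":-5,"dz":-2,"turn":0}]}}

```text
clock: 12.22
position: [0.5536, 0.1615, 0.0473]
ee_rot: [0.018, 0.93, 0.367, 0.004]
contact_force: [3.5, 3.3, 8.0]
width: 0.0234
```

```bash
python3 look.py
```

```text
pos [0.5536 0.1615 0.0473] toolz [ 0.02  -0.031 -0.999] yaw 0.751 F [3.5 3.3 8. ] w 0.0234
```

Call:
{"op": "play_rows", "data": {"series": [{"fingers":0.3,"dx":0,"dy":0,"dz":0,"turn":0},{"fingers":0.3,"dx":0,"dy":0,"dz":0,"turn":0},{"fingers":0.3,"dx":0,"dy":0,"dz":0,"turn":0},{"fingers":1,"dx":0,"dy":0,"dz":0,"turn":0},{"fingers":1,"dx":0,"dy":0,"dz":0,"turn":0},{"fingers":1,"dx":0,"dy":0,"dz":0,"turn":0},{"fingers":1,"dx":0,"dy":0,"dz":0,"turn":0}]}}

```text
clock: 12.8
position: [0.5508, 0.161, 0.0459]
ee_rot: [0.018, 0.93, 0.367, 0.001]
contact_force: [-1.0, -0.5, 4.2]
width: 0.0234
```

```bash
python3 look.py;python3 tilt.py w15
```

```text
pos [0.5508 0.161  0.0459] toolz [ 0.014 -0.034 -0.999] yaw 0.7525 F [-1.  -0.5  4.2] w 0.0234
ref check px 1.3753749973896288e-13
resid med 0.35 rel [ 0.0244  0.0304  0.0141  0.0008  0.0006 -0.0002]
pts 51 51 flow med [1.4 2.4] square z [ 0.003 -0.051  0.999] yaw -0.0358 origin [0.5505 0.1649 0.0074]
heel [0.6127 0.2226 0.0101]
back_end [0.6073 0.0729 0.0025]
left_end [0.4628 0.228  0.0109]
```

Call:
{"op": "play_rows", "data": {"series": [{"fingers":1,"dx":8,"dy":11,"dz":0.5,"turn":0},{"fingers":1,"dx":7,"dy":7,"dz":-1.5,"turn":0.003}]}}

```text
clock: 13.02
position: [0.5576, 0.1716, 0.0463]
ee_rot: [0.022, 0.929, 0.37, -0.01]
contact_force: [-23.5, -25.6, 42.0]
width: 0.0235
```

```bash
python3 look.py;python3 tilt.py w16; python3 tilt.py w17|grep -v ref; python3 look.py
```

```text
pos [0.5576 0.1716 0.0463] toolz [-0.003 -0.048 -0.999] yaw 0.7584 F [-23.5 -25.6  42. ] w 0.0235
ref check px 1.2034531227159251e-13
resid med 0.4 rel [ 0.0221  0.039   0.0197  0.0013  0.0007 -0.0006]
pts 50 50 flow med [2.5 2.5] square z [ 0.012 -0.041  0.999] yaw -0.0332 origin [0.557  0.1752 0.0082]
heel [0.619  0.2332 0.0098]
back_end [0.614  0.0834 0.0037]
left_end [0.4691 0.2381 0.0119]
resid med 0.36 rel [ 0.0163  0.0329  0.0167  0.0011  0.0008 -0.001 ]
pts 47 47 flow med [2.1 2.4] square z [ 0.014 -0.032  0.999] yaw -0.0318 origin [0.5571 0.175  0.0089]
heel [0.619  0.233  0.0099]
back_end [0.6142 0.0832 0.0052]
left_end [0.4691 0.2378 0.0121]
pos [0.5577 0.1716 0.0466] toolz [-0.002 -0.048 -0.999] yaw 0.7583 F [-14.5 -14.8  24.4] w 0.0235
```

The square is back at the same seated position, with the heel at (0.619,0.233). I'll add one last row with little downward force, so that the rails carry the push rather than friction on the base.

Call:
{"op": "play_rows", "data": {"series": [{"fingers":1,"dx":9,"dy":8,"dz":0.3,"turn":0}]}}

```text
clock: 13.2
position: [0.5582, 0.1721, 0.0483]
ee_rot: [0.025, 0.928, 0.371, -0.02]
contact_force: [-21.2, -25.5, 26.4]
width: 0.0231
```

```bash
python3 look.py;python3 tilt.py w18; python3 look.py; python3 tilt.py w19|grep -v ref; python3 look.py;python3 -c "
import cv2;p=cv2.imread('pics/w19.png');cv2.imwrite('pics/e1.png',cv2.resize(p[:300,200:600],(800,600),interpolation=cv2.INTER_CUBIC))"
```

```text
pos [0.5582 0.1721 0.0483] toolz [-0.019 -0.062 -0.998] yaw 0.7605 F [-21.2 -25.5  26.4] w 0.0231
ref check px 1.8051796840738878e-13
resid med 0.33 rel [ 0.0096  0.0211  0.0161  0.0009  0.0012 -0.0013]
pts 49 49 flow med [2.4 2.8] square z [ 0.033 -0.006  0.999] yaw -0.0338 origin [0.5569 0.1748 0.011 ]
heel [0.6189 0.2328 0.0093]
back_end [0.6138 0.0828 0.0085]
left_end [0.469  0.2378 0.0143]
pos [0.5583 0.1721 0.0484] toolz [-0.021 -0.064 -0.998] yaw 0.761 F [-19.3 -21.1  27.1] w 0.0232
resid med 0.35 rel [ 0.0129  0.0265  0.0178  0.0009  0.001  -0.0011]
pts 50 50 flow med [2.4 2.6] square z [ 0.034 -0.011  0.999] yaw -0.0334 origin [0.5569 0.1748 0.0108]
heel [0.6188 0.2327 0.0093]
back_end [0.6138 0.0828 0.0079]
left_end [0.469  0.2377 0.0144]
pos [0.5582 0.1721 0.0483] toolz [-0.02  -0.063 -0.998] yaw 0.7609 F [-17.8 -21.4  27.2] w 0.0235
```

View pics/e1.png

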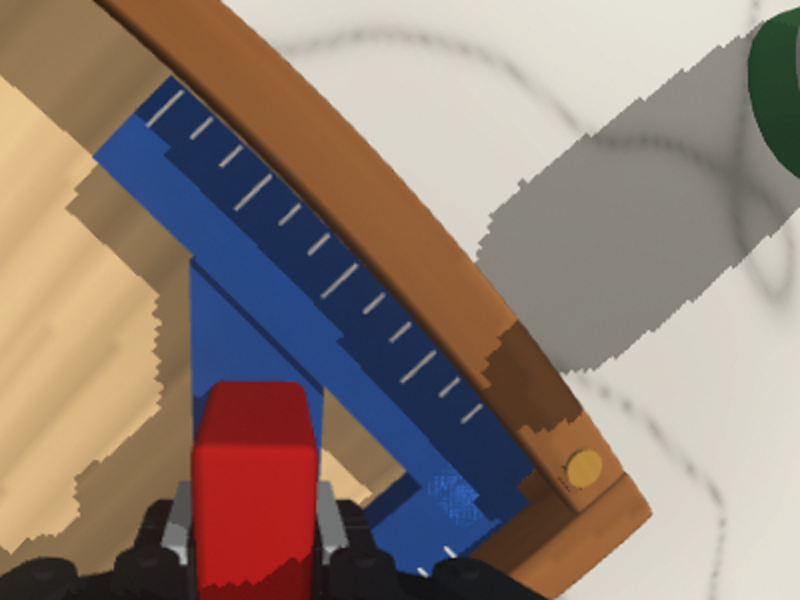

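Both legs are flush in the picture, but the TCP rose 1.7 mm and the tilt reading of 0.035 is too near the limit. I'll undo the tool tilt more fully, re-grip and seat the square with fewer rows.

Call:
{"op": "play_rows", "data": {"series": [{"fingers":1,"dx":-4,"dy":-4,"dz":-3,"turn":0},{"fingers":1,"dx":-5,"dy":-5,"dz":-2,"turn":0},{"fingers":1,"dx":-5,"dy":-5,"dz":-2,"turn":0},{"fingers":1,"dx":-5,"dy":-5,"dz":-2,"turn":0},{"fingers":1,"dx":-5,"dy":-5,"dz":-2,"turn":0},{"fingers":1,"dx":-5,"dy":-5,"dz":-2,"turn":-0.004},{"fingers":1,"dx":-5,"dy":-5,"dz":-2,"turn":-0.004}]}}

```text
clock: 13.88
position: [0.5455, 0.1488, 0.0456]
ee_rot: [0.022, 0.931, 0.363, 0.009]
contact_force: [4.1, 5.4, 13.8]
width: 0.0233
```

```bash
echo 'print("R20,R21",R[2,:2].round(3))' >> look.py; python3 look.py
```

```text
pos [0.5455 0.1488 0.0456] toolz [ 0.033 -0.035 -0.999] yaw 0.7433 F [ 4.1  5.4 13.8] w 0.0233
R20,R21 [0.    0.048]
```

Call:
{"op": "play_rows", "data": {"series": [{"fingers":1,"dx":-6,"dy":-7,"dz":-3,"turn":0},{"fingers":1,"dx":-6,"dy":-7,"dz":-3,"turn":0},{"fingers":1,"dx":-6,"dy":-7,"dz":-3,"turn":0},{"fingers":0.3,"dx":0,"dy":0,"dz":0,"turn":0},{"fingers":0.3,"dx":0,"dy":0,"dz":0,"turn":0},{"fingers":0.3,"dx":0,"dy":0,"dz":0,"turn":0},{"fingers":1,"dx":0,"dy":0,"dz":0,"turn":0},{"fingers":1,"dx":0,"dy":0,"dz":0,"turn":0},{"fingers":1,"dx":0,"dy":0,"dz":0,"turn":0},{"fingers":1,"dx":0,"dy":0,"dz":0,"turn":0}]}}

```text
clock: 14.72
position: [0.5387, 0.1359, 0.0464]
ee_rot: [0.02, 0.932, 0.36, 0.024]
contact_force: [-0.1, 2.6, 6.3]
width: 0.0231
```

```bash
python3 look.py; python3 tilt.py w20
```

```text
pos [0.5387 0.1359 0.0464] toolz [ 0.059 -0.02  -0.998] yaw 0.7377 F [-0.1  2.6  6.3] w 0.0231
R20,R21 [0.031 0.054]
ref check px 1.2356884742172447e-13
resid med 0.22 rel [ 0.0263 -0.0086  0.0019 -0.001   0.0018 -0.0006]
pts 55 55 flow med [-1.3  4. ] square z [-0.011 -0.039  0.999] yaw -0.0498 origin [0.5396 0.1383 0.0086]
heel [0.6025 0.1952 0.0115]
back_end [0.5951 0.0455 0.0056]
left_end [0.4527 0.2027 0.0102]
```

Call:
{"op": "play_rows", "data": {"series": [{"fingers":1,"dx":6,"dy":15,"dz":0.5,"turn":0.006},{"fingers":1,"dx":6,"dy":14,"dz":-0.5,"turn":0.004},{"fingers":1,"dx":7,"dy":13,"dz":-1,"turn":0}]}}

```text
clock: 15.02
position: [0.5512, 0.1686, 0.0457]
ee_rot: [0.026, 0.929, 0.368, 0.013]
contact_force: [-1.9, -5.7, 19.0]
width: 0.0234
```

```bash
python3 look.py; python3 tilt.py w21; python3 look.py
```

```text
pos [0.5512 0.1686 0.0457] toolz [ 0.043 -0.038 -0.998] yaw 0.7534 F [-1.9 -5.7 19. ] w 0.0234
R20,R21 [0.006 0.057]
ref check px 2.0630624960844432e-13
resid med 0.29 rel [ 0.0341  0.0045  0.0038 -0.0002  0.0016 -0.0008]
pts 53 53 flow med [0.1 4.4] square z [ 0.002 -0.035  0.999] yaw -0.0324 origin [0.5519 0.171  0.0081]
heel [0.6138 0.229  0.01  ]
back_end [0.609  0.0792 0.0048]
left_end [0.4639 0.2338 0.0104]
pos [0.5533 0.1712 0.0457] toolz [ 0.046 -0.035 -0.998] yaw 0.7532 F [-3.8 -5.8 17.7] w 0.0237
R20,R21 [0.01  0.057]
```

Call:
{"op": "play_rows", "data": {"series": [{"fingers":1,"dx":12,"dy":9,"dz":-0.5,"turn":0}]}}

```text
clock: 15.15
position: [0.5552, 0.1728, 0.0456]
ee_rot: [0.028, 0.929, 0.37, 0.002]
contact_force: [-35.9, -38.4, 49.8]
width: 0.0234
```

```bash
python3 look.py; python3 tilt.py w22; python3 look.py; python3 tilt.py w23|grep -v ref; for i in 1 2 3 4; do python3 -c "
from rig import *;get_image('side');get_image('side')"; done; python3 look.py
```

```text
pos [0.5552 0.1728 0.0456] toolz [ 0.024 -0.051 -0.998] yaw 0.7583 F [-35.9 -38.4  49.8] w 0.0234
R20,R21 [-0.018  0.054]
ref check px 1.5472968720633325e-13
resid med 0.31 rel [ 0.035   0.0241  0.0149  0.0006  0.0018 -0.0009]
pts 49 49 flow med [1.3 4.9] square z [ 0.005 -0.037  0.999] yaw -0.0327 origin [0.5558 0.1752 0.008 ]
heel [0.6177 0.2332 0.0098]
back_end [0.6128 0.0833 0.0043]
left_end [0.4678 0.2381 0.0108]
pos [0.5555 0.1726 0.0458] toolz [ 0.022 -0.053 -0.998] yaw 0.7588 F [-22.7 -23.1  31.2] w 0.0234
R20,R21 [-0.02   0.054]
resid med 0.34 rel [ 0.0352  0.0266  0.0132  0.0008  0.0017 -0.0009]
pts 49 49 flow med [1.5 5.1] square z [ 0.006 -0.036  0.999] yaw -0.0299 origin [0.5561 0.1751 0.0082]
heel [0.6179 0.2332 0.0099]
back_end [0.6134 0.0834 0.0045]
left_end [0.468  0.2377 0.0111]
pos [0.5553 0.1725 0.0455] toolz [ 0.026 -0.05  -0.998] yaw 0.7569 F [-19.7 -20.6  28.2] w 0.0235
R20,R21 [-0.015  0.054]
```

Call:
{"op": "play_rows", "data": {"series": [{"fingers":1,"dx":9,"dy":4,"dz":-0.3,"turn":0}]}}

```text
clock: 15.73
position: [0.5562, 0.1721, 0.0464]
ee_rot: [0.029, 0.929, 0.37, -0.006]
contact_force: [-16.3, -2.2, 29.1]
width: 0.0232
```

```bash
python3 look.py; python3 tilt.py w24; python3 look.py; for i in 1 2 3 4; do python3 -c "
from rig import *;get_image('side');get_image('side')"; done; python3 look.py;python3 tilt.py w25|grep -v ref
```

```text
pos [0.5562 0.1721 0.0464] toolz [ 0.011 -0.057 -0.998] yaw 0.758 F [-16.3  -2.2  29.1] w 0.0232
R20,R21 [-0.032  0.049]
ref check px 1.2034531227159251e-13
resid med 0.38 rel [ 0.0428  0.034   0.0109  0.0011  0.0014 -0.0006]
pts 50 50 flow med [1.6 4.7] square z [ 0.019 -0.042  0.999] yaw -0.0266 origin [0.5564 0.1748 0.0084]
heel [0.6181 0.2331 0.0098]
back_end [0.6139 0.0833 0.0035]
left_end [0.4681 0.2371 0.0127]
pos [0.5569 0.1724 0.0465] toolz [ 0.01  -0.058 -0.998] yaw 0.7583 F [-18.5 -10.8  25.5] w 0.0234
R20,R21 [-0.032  0.049]
pos [0.5568 0.1723 0.0464] toolz [ 0.011 -0.058 -0.998] yaw 0.7585 F [-17.  -11.5  27.6] w 0.0236
R20,R21 [-0.032  0.05 ]
resid med 0.3 rel [ 0.0334  0.0262  0.0117  0.0009  0.0018 -0.001 ]
pts 50 50 flow med [1.8 4.9] square z [ 0.017 -0.03   0.999] yaw -0.0293 origin [0.5572 0.1747 0.0089]
heel [0.6189 0.2329 0.0096]
back_end [0.6145 0.083  0.0052]
left_end [0.469  0.2373 0.0123]
```

Call:
{"op": "play_rows", "data": {"series": [{"fingers":1,"dx":8,"dy":10,"dz":-0.8,"turn":0}]}}

```text
clock: 16.32
position: [0.5568, 0.1735, 0.0477]
ee_rot: [0.034, 0.928, 0.371, -0.016]
contact_force: [-19.3, -34.6, 39.0]
width: 0.0235
```

```bash
python3 look.py; for i in 1 2 3 4; do python3 -c "
from rig import *;get_image('side');get_image('side')"; done; python3 tilt.py w26; python3 look.py
```

```text
pos [0.5568 0.1735 0.0477] toolz [-0.004 -0.075 -0.997] yaw 0.7613 F [-19.3 -34.6  39. ] w 0.0235
R20,R21 [-0.054  0.051]
ref check px 1.2034531227159251e-13
resid med 0.36 rel [ 0.0355  0.0335  0.0212  0.0012  0.0019 -0.0005]
pts 50 50 flow med [2.8 5.3] square z [ 0.027 -0.022  0.999] yaw -0.0344 origin [0.5569 0.1752 0.0098]
heel [0.6189 0.2331 0.0093]
back_end [0.6137 0.0832 0.0062]
left_end [0.4691 0.2383 0.0136]
pos [0.5568 0.1734 0.0477] toolz [-0.005 -0.074 -0.997] yaw 0.761 F [-19.3 -24.2  33. ] w 0.0233
R20,R21 [-0.055  0.05 ]
```

Call:
{"op": "play_rows", "data": {"series": [{"fingers":1,"dx":3,"dy":4,"dz":-4,"turn":0}]}}

```text
clock: 16.85
position: [0.5568, 0.1729, 0.0475]
ee_rot: [0.036, 0.928, 0.371, -0.019]
contact_force: [-9.4, -5.8, 31.2]
width: 0.0237
```

```bash
python3 look.py; for i in 1 2 3 4; do python3 -c "
from rig import *;get_image('side');get_image('side')"; done; python3 tilt.py w27; python3 look.py
```

```text
pos [0.5568 0.1729 0.0475] toolz [-0.01  -0.081 -0.997] yaw 0.7606 F [-9.4 -5.8 31.2] w 0.0237
R20,R21 [-0.063  0.052]
ref check px 1.8911406214107395e-13
resid med 0.31 rel [ 0.0361  0.0451  0.0232  0.0017  0.0018 -0.0008]
pts 49 49 flow med [3.1 5.4] square z [ 0.024 -0.022  0.999] yaw -0.0324 origin [0.5569 0.1749 0.0097]
heel [0.6189 0.2329 0.0095]
back_end [0.6139 0.083  0.0063]
left_end [0.469  0.2378 0.0133]
pos [0.5568 0.173  0.0474] toolz [-0.01  -0.082 -0.997] yaw 0.7616 F [-13.6 -14.   33.1] w 0.0233
R20,R21 [-0.064  0.052]
```

It is seated, but the tool's tilt has crept to -0.064 and the square's tilt is about 0.025 to 0.03. One cleaner cycle: un-tilt, re-grip, then a short seating push with x going first.

Call:
{"op": "play_rows", "data": {"series": [{"fingers":1,"dx":-4,"dy":-5,"dz":-3,"turn":0},{"fingers":1,"dx":-4,"dy":-7,"dz":-3,"turn":0},{"fingers":1,"dx":-4,"dy":-7,"dz":-3,"turn":0},{"fingers":1,"dx":-4,"dy":-7,"dz":-3,"turn":0},{"fingers":1,"dx":-4,"dy":-7,"dz":-3,"turn":0},{"fingers":1,"dx":-4,"dy":-7,"dz":-3,"turn":-0.004},{"fingers":1,"dx":-4,"dy":-7,"dz":-3,"turn":-0.004},{"fingers":1,"dx":-4,"dy":-7,"dz":-3,"turn":0}]}}

```text
clock: 17.97
position: [0.5534, 0.1422, 0.0458]
ee_rot: [0.026, 0.932, 0.361, 0.023]
contact_force: [0.1, 8.1, 18.0]
width: 0.0231
```

```bash
python3 look.py; python3 tilt.py w28
```

```text
pos [0.5534 0.1422 0.0458] toolz [ 0.062 -0.032 -0.998] yaw 0.7391 F [ 0.1  8.1 18. ] w 0.0231
R20,R21 [0.024 0.065]
ref check px 2.4069062454318503e-13
resid med 0.33 rel [ 0.0527  0.017   0.0101  0.0004  0.0011 -0.0012]
pts 54 54 flow med [1.2 4.1] square z [-0.015 -0.064  0.998] yaw -0.0481 origin [0.5548 0.1457 0.0084]
heel [0.6176 0.2026 0.013 ]
back_end [0.6105 0.0531 0.0033]
left_end [0.4678 0.2098 0.0112]
```

Call:
{"op": "play_rows", "data": {"series": [{"fingers":0.2,"dx":0,"dy":0,"dz":0,"turn":0},{"fingers":0.2,"dx":0,"dy":0,"dz":0,"turn":0},{"fingers":0.2,"dx":0,"dy":0,"dz":0,"turn":0}]}}

```text
clock: 18.27
position: [0.552, 0.141, 0.0453]
ee_rot: [0.027, 0.932, 0.361, 0.021]
contact_force: [0.2, 0.0, -0.1]
width: 0.034
```

```bash
python3 look.py; python3 tilt.py w29
```

```text
pos [0.552  0.141  0.0453] toolz [ 0.059 -0.034 -0.998] yaw 0.7401 F [ 0.2  0.  -0.1] w 0.034
R20,R21 [0.021 0.065]
ref check px 1.7192187467370361e-13
resid med 0.33 rel [ 0.0355 -0.0128 -0.0022  0.0008  0.0022 -0.0015]
pts 51 51 flow med [2.4 5. ] square z [-0.001 -0.027  1.   ] yaw -0.045 origin [0.5543 0.1439 0.0086]
heel [0.6169 0.2011 0.0103]
back_end [0.6102 0.0513 0.0061]
left_end [0.4671 0.2079 0.0103]
```

Call:
{"op": "play_rows", "data": {"series": [{"fingers":1,"dx":0,"dy":0,"dz":0,"turn":0},{"fingers":1,"dx":0,"dy":0,"dz":0,"turn":0},{"fingers":1,"dx":0,"dy":0,"dz":0,"turn":0},{"fingers":1,"dx":0,"dy":0,"dz":0,"turn":0}]}}

```text
clock: 18.65
position: [0.5516, 0.1408, 0.0447]
ee_rot: [0.027, 0.932, 0.361, 0.02]
contact_force: [-0.1, 1.6, 4.0]
width: 0.0234
```

```bash
python3 look.py; python3 tilt.py w30
```

```text
pos [0.5516 0.1408 0.0447] toolz [ 0.056 -0.035 -0.998] yaw 0.74 F [-0.1  1.6  4. ] w 0.0234
R20,R21 [0.018 0.064]
ref check px 1.3753749973896288e-13
resid med 0.38 rel [ 0.0575  0.0077  0.0045 -0.0004  0.002  -0.0009]
pts 54 54 flow med [-0.3  5.9] square z [ 0.001 -0.057  0.998] yaw -0.0447 origin [0.5529 0.143  0.0073]
heel [0.6155 0.2001 0.0105]
back_end [0.6088 0.0505 0.0019]
left_end [0.4657 0.2068 0.011 ]
```

Call:
{"op": "play_rows", "data": {"series": [{"fingers":1,"dx":4,"dy":15,"dz":0.5,"turn":0.006},{"fingers":1,"dx":4,"dy":14,"dz":-0.5,"turn":0.003},{"fingers":1,"dx":7,"dy":11,"dz":-0.5,"turn":0},{"fingers":1,"dx":11,"dy":10,"dz":-0.7,"turn":0}]}}

```text
clock: 19.03
position: [0.5556, 0.1701, 0.0454]
ee_rot: [0.038, 0.928, 0.37, -0.011]
contact_force: [-32.1, -32.1, 48.8]
width: 0.0234
```

```bash
python3 look.py; for i in 1 2 3; do python3 -c "
from rig import *;get_image('side');get_image('side')"; done; python3 tilt.py w31; python3 look.py
```

```text
pos [0.5556 0.1701 0.0454] toolz [ 0.008 -0.078 -0.997] yaw 0.7578 F [-32.1 -32.1  48.8] w 0.0234
R20,R21 [-0.048  0.062]
ref check px 2.0630624960844432e-13
resid med 0.31 rel [ 0.0404  0.0279  0.0213  0.001   0.003  -0.002 ]
pts 48 48 flow med [3.  7.3] square z [ 0.019 -0.02   1.   ] yaw -0.0406 origin [0.5566 0.1714 0.0094]
heel [0.619  0.2289 0.0094]
back_end [0.6128 0.079  0.0065]
left_end [0.4691 0.235  0.0124]
pos [0.5556 0.1701 0.0455] toolz [ 0.01  -0.075 -0.997] yaw 0.7561 F [-24.7 -24.   36.2] w 0.0233
R20,R21 [-0.045  0.061]
```

Call:
{"op": "play_rows", "data": {"series": [{"fingers":1,"dx":4,"dy":12,"dz":0.3,"turn":0.005}]}}

```text
clock: 19.47
position: [0.5555, 0.1748, 0.0473]
ee_rot: [0.041, 0.928, 0.371, -0.015]
contact_force: [1.3, -26.6, 9.2]
width: 0.0235
```

```bash
python3 look.py; for i in 1 2 3; do python3 -c "
from rig import *;get_image('side');get_image('side')"; done; python3 tilt.py w32; python3 look.py
```

```text
pos [0.5555 0.1748 0.0473] toolz [ 0.003 -0.087 -0.996] yaw 0.7611 F [  1.3 -26.6   9.2] w 0.0235
R20,R21 [-0.058  0.065]
ref check px 1.7192187467370361e-13
resid med 0.44 rel [ 0.0438  0.015   0.0215  0.0008  0.0031 -0.002 ]
pts 51 51 flow med [3.1 8. ] square z [ 0.039 -0.001  0.999] yaw -0.0395 origin [0.5563 0.1751 0.0111]
heel [0.6186 0.2327 0.0087]
back_end [0.6126 0.0828 0.0088]
left_end [0.4688 0.2386 0.0146]
pos [0.5557 0.1746 0.0472] toolz [ 0.001 -0.089 -0.996] yaw 0.7627 F [-10.  -21.2  20.5] w 0.0235
R20,R21 [-0.06   0.065]
```

Call:
{"op": "play_rows", "data": {"series": [{"fingers":1,"dx":-3,"dy":-5,"dz":-4,"turn":0},{"fingers":1,"dx":-3,"dy":-7,"dz":-3,"turn":0},{"fingers":1,"dx":-3,"dy":-7,"dz":-3,"turn":0},{"fingers":1,"dx":-3,"dy":-7,"dz":-3,"turn":0},{"fingers":1,"dx":-3,"dy":-7,"dz":-3,"turn":0},{"fingers":1,"dx":-3,"dy":-7,"dz":-3,"turn":0},{"fingers":1,"dx":-3,"dy":-7,"dz":-3,"turn":0},{"fingers":1,"dx":-3,"dy":-7,"dz":-3,"turn":0}]}}

```text
clock: 20.48
position: [0.5544, 0.1509, 0.0447]
ee_rot: [0.024, 0.93, 0.365, 0.025]
contact_force: [-2.1, 14.6, 20.9]
width: 0.0235
```

```bash
python3 look.py; python3 tilt.py w33
```

```text
pos [0.5544 0.1509 0.0447] toolz [ 0.063 -0.027 -0.998] yaw 0.7479 F [-2.1 14.6 20.9] w 0.0235
R20,R21 [0.028 0.063]
ref check px 2.0630624960844432e-13
resid med 0.34 rel [ 0.0509  0.0159  0.0048  0.0005  0.0026 -0.0021]
pts 54 54 flow med [1.1 6.7] square z [-0.015 -0.065  0.998] yaw -0.0345 origin [0.5566 0.1538 0.0086]
heel [0.6186 0.2116 0.0134]
back_end [0.6136 0.062  0.0035]
left_end [0.4687 0.2168 0.0114]
```

Call:
{"op": "play_rows", "data": {"series": [{"fingers":0.2,"dx":0,"dy":0,"dz":0.5,"turn":0},{"fingers":0.2,"dx":0,"dy":0,"dz":0.5,"turn":0},{"fingers":0.2,"dx":0,"dy":0,"dz":0.5,"turn":0},{"fingers":1,"dx":0,"dy":0,"dz":0,"turn":0},{"fingers":1,"dx":0,"dy":0,"dz":0,"turn":0},{"fingers":1,"dx":0,"dy":0,"dz":0,"turn":0},{"fingers":1,"dx":0,"dy":0,"dz":0,"turn":0}], "squeeze": 60}}

```text
clock: 21.12
position: [0.5537, 0.151, 0.0466]
ee_rot: [0.024, 0.93, 0.365, 0.024]
contact_force: [-1.3, 1.4, 4.2]
width: 0.0231
```

```bash
python3 look.py; python3 tilt.py w34
```

```text
pos [0.5537 0.151  0.0466] toolz [ 0.062 -0.028 -0.998] yaw 0.7486 F [-1.3  1.4  4.2] w 0.0231
R20,R21 [0.026 0.063]
ref check px 1.3753749973896288e-13
resid med 0.39 rel [ 0.0536  0.0047  0.0013 -0.0004  0.003   0.0008]
pts 54 54 flow med [-1.   7.9] square z [-0.003 -0.059  0.998] yaw -0.0338 origin [0.5561 0.1523 0.0079]
heel [0.6181 0.2102 0.0115]
back_end [0.6131 0.0605 0.0028]
left_end [0.4682 0.2152 0.0113]
```

Call:
{"op": "play_rows", "data": {"series": [{"fingers":1,"dx":1,"dy":14,"dz":0.5,"turn":0},{"fingers":1,"dx":3,"dy":17,"dz":-0.3,"turn":0}]}}

```text
clock: 21.33
position: [0.5546, 0.1752, 0.0462]
ee_rot: [0.028, 0.93, 0.366, 0.017]
contact_force: [-18.0, -46.3, 35.0]
width: 0.0233
```

```bash
python3 look.py; for i in 1 2 3; do python3 -c "
from rig import *;get_image('side');get_image('side')"; done; python3 tilt.py w35; python3 look.py
```

```text
pos [0.5546 0.1752 0.0462] toolz [ 0.053 -0.04  -0.998] yaw 0.7507 F [-18.  -46.3  35. ] w 0.0233
R20,R21 [0.012 0.066]
ref check px 2.4069062454318503e-13
resid med 0.38 rel [ 0.0556  0.0028  0.0133 -0.0003  0.0029  0.0009]
pts 49 49 flow med [0.4 8.3] square z [ 0.005 -0.05   0.999] yaw -0.0454 origin [0.5564 0.1761 0.0073]
heel [0.6191 0.2333 0.0099]
back_end [0.6122 0.0836 0.0024]
left_end [0.4692 0.2401 0.011 ]
pos [0.5542 0.1751 0.0461] toolz [ 0.053 -0.039 -0.998] yaw 0.7494 F [ -3.7 -10.   12.4] w 0.0234
R20,R21 [0.012 0.065]
```

Call:
{"op": "play_rows", "data": {"series": [{"fingers":1,"dx":8,"dy":7,"dz":-0.3,"turn":0.008}]}}

```text
clock: 21.77
position: [0.5544, 0.1748, 0.0459]
ee_rot: [0.031, 0.928, 0.37, 0.007]
contact_force: [-24.1, -27.3, 32.5]
width: 0.0237
```

```bash
python3 look.py; for i in 1 2 3; do python3 -c "
from rig import *;get_image('side');get_image('side')"; done; python3 tilt.py w36; python3 look.py
```

```text
pos [0.5544 0.1748 0.0459] toolz [ 0.036 -0.052 -0.998] yaw 0.7588 F [-24.1 -27.3  32.5] w 0.0237
R20,R21 [-0.01   0.063]
ref check px 1.2034531227159251e-13
resid med 0.46 rel [0.053  0.0175 0.0173 0.0007 0.0032 0.0005]
pts 47 47 flow med [2.1 8.7] square z [ 0.009 -0.045  0.999] yaw -0.0357 origin [0.5569 0.1756 0.0075]
heel [0.6191 0.2334 0.0095]
back_end [0.6136 0.0836 0.0028]
left_end [0.4692 0.2387 0.0111]
pos [0.5545 0.1745 0.0458] toolz [ 0.037 -0.052 -0.998] yaw 0.7591 F [-14.2 -20.7  22.1] w 0.0234
R20,R21 [-0.009  0.063]
```

The square is seated with its heel at (0.6191,0.2334) and yaw -0.036. The tilt is unchanged from the released, flat reading, and 14 N and 21 N are being held towards the rails. Handing in.

```bash
python3 -c "
from rig import *;print(sign_off())"; python3 look.py
```

```text
the job is handed in; nothing more can be done
None
the job is handed in; nothing more can be done
```

The square is seated in the corner with both legs against the rails, still held and pressed there, and I've handed the job in at about 22 s. No verdict came back. I gripped it by the red grip and laid it on the base, then pushed it into the corner so the left rail swung out. I backed off and re-gripped a few times, because repeated pushing tilted the tool.

**Last checks**
- **Push:** the tool read about 14 N towards the back rail, 21 N towards the left rail and 22 N down. The opening was 23 mm, gripping at 60 N.
- **Position:** the heel stopped at (0.619, 0.233), the same place as in every earlier seating. The square's yaw was -0.036, against about -0.033 estimated for the tray.
- **Pictures:** both legs looked flush along the rails in my last viewed picture, which was before the final re-grip. After that I relied on the fitted positions.

**Less certain**
- **Flatness:** the camera tilt reading is only good to about 0.03 rad. It read 0.046 at the end, above the 0.04 limit. It read 0.059 just after I re-gripped the square, which I had released flat on the base, so I took the offset as bias. The tool had not risen since then, which also points to the square lying flat.
- **Rail forces:** I couldn't measure these directly, because part of the sideways push goes into friction on the base. An earlier push with almost no downward force still gave about 9 N and 10 N without the square moving.
- **Left rail angle:** the outside cameras were inconclusive, with best fits of about 0.02 and 0.05 rad from square, taken during an earlier seating. I judged it square from the flush leg and the square's yaw.

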